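Load the drive cage, hang its lift-off door and secure it

ROBOT

A 7-joint arm with a two-finger parallel gripper is mounted at the origin on a cart in front of the work surface, level with it; the furniture and walls round the work are solid. World frame = base frame: x ahead of the robot, y to its left, z up, the work surface at z = 0. Lengths are in m, angles in rad, forces in N, time in s.
With the tool pointing down it reaches from about 0.4 to 0.875 m from the base axis. Payload 19.3 kg.
Tool frame: the origin (TCP) lies on the mounting face of the last link; the fingertips stand 173 mm ahead of it and the grasp point (between the pads) lies 155 mm ahead of it (bot.grip_point_offset is the distance from the TCP to the grasp point, in m); z points along the fingers, y is the line along which they close (so a half turn about z gives the same grasp; the last joint's range is limited). The gripper opens to 85 mm and grips with 20 to 120 N. Pads are 22 mm wide; open, the fingers measure 114 mm over their backs; the gripper's body (76 mm by 85 mm) begins 54 mm behind the grasp point. The pads swing forward as they close: fully open they stand 13 mm farther back than shut.
Start: joints at [1.212, 0.521, -0.036, 1.599, 0.021, 1.021, -0.113], TCP at [0.178, -0.599, 0.405] pointing down, gripper open.
Joint ranges: [-2.91, 2.91], [-0.3, 2.13], [-1.5, 1.42], [0.17, 2.43], [-1.26, 4.41], [0.16, 1.93], [-2.52, 2.52]. Speed limits (rad/s): [1.89, 1.89, 2.39, 2.39, 3.01, 3.01, 3.01].

INTERFACE

Orientations are given as [roll, pitch, yaw] about the fixed x, y, z axes, in that order (R = Rz(yaw) Ry(pitch) Rx(roll)).
In Python, from workcell import bot gives the robot as it stands.
- The arm moves only by the tool arm_command, never from a script. Its argument "deltas" is a list of rows, each a list of 3 entries, a list of its own where there are three numbers: the shift along the tool's x, y, z in cm, then the turn, a rotation vector about the tool's x, y, z in rad, then the finger opening in cm, from 0 to 8.54. In form: [[[tx, ty, tz], [rx, ry, rz], claw], ...]. A call has 1 to 20 rows; each row shifts and turns the commanded pose from where the row before left it, along the tool's axes as they then stand; what a row does not reach is not made up. A row lasts 1/10 s, in which the tool goes at most 50 mm and 8.59 degrees, less where a joint would pass 70% of its speed; a pose out of reach is approached as far as the arm can. A call with a gripper value outside its range is refused whole. The fingers move at their own pace and stop on an object; "newtons" is the grip in N (left out, the last holds). Time passes only in rows, so rows that do not move let the fingers close. It gives the time, the measured TCP pose, the force, the opening and the grip force at its end, in the units of the state.
- bot.observe(): the state, without advancing time (a new reading comes with each control period).
- bot.grab_frame(name): name is "scene" or "top" or "wrist"; returns a dict with "frame" (420x560x3 uint8, red, green, blue), "K" (3x3 intrinsics, pixels), "rvec" (rotation vector, rad) and "tvec" (3), from world to camera coordinates, as OpenCV has them; the wrist camera has in their place "T_tool_cam" (4x4, takes a point from camera to tool coordinates, whose origin is the TCP and whose axes are the flange's). Camera axes: x right, y down, z forward; pixel columns grow to the right and rows downward; lengths in m; the calibration is good to about 2 mm. A picture is of the moment at which its call begins: read the wrist's pose just before it. There is no depth.
- bot.job_done(): hands the job in; it is judged then, once.
Trained networks look in a picture, given as the dict that the camera call returned (one of the last four; its "shot" number tells which), for a name from the list of things; names that differ only in an ending like _2 or _b are one class to them, and where a whole thing is asked for, a point or a joint stands for the part that bears it (a point fixed in the world has none). Each returns a list of dicts, best first, with "p" (0 to 1); they miss things now and then, are a little off and sometimes report something else, mostly with a low value. They report only what shows in the picture. A call takes as long as a camera call.
- bot.find_in(name, picture): "rect" ([left, top, width, height] in pixels, round what is visible of it).
- bot.mark_of(name, picture): "at" ([column, row] in pixels: a listed point, or the origin of a listed thing).
The state is a dict: "clock": time; "qpos": joint angles; "qd": joint speeds; "joint_efforts": joint torques, N m; "position": TCP position; "tool_rot": TCP orientation; "force": force on the tool from outside, world axes, zero at the start; "moment": the same for the moment, N m; "grip_width": finger opening in m; "finger_force": force on a finger pad.
Only numpy, scipy, OpenCV 4.12 (cv2) and the standard library are available. Lean on these libraries where they do the work, as an engineer would, in place of code of your own. Each camera call takes 0.05 s, during which the arm holds its last target. There are 200 camera calls.

TASK

Slide every portable drive lying on the desk fully home into the grey drive cage, lying flat, one to a bay in any bay. Once they are all in, take the lift-off door out of its stand, lower it onto both hinge pins of the cage so that it is fully seated, swing it shut against the front, and drop the black collar over the top of the upper pin so that it sits down on the door's hinge; leave the hub, the earbud case and the toy car where they are.

Things in the scene. Friction and masses are not known exactly. Their poses are not given: they have to be found in the camera images.
- cage: fixed grey drive cage, 110 mm deep (x), y -35.5 to +73 mm, 59 mm high; origin at its underside on the bays' middle line. Front face at x = -55 mm, looking to -x. Three flat bays one above another, open at the front: 55.6 mm wide (flared to 60 mm at the mouth), 14 mm high, back stop at x = +40 mm; a drive fully home has its centre at x = -9 mm and sticks out 3 mm. Left: module with hinge pins
- bay_1 (a point): mouth of the lowest bay: middle of its width, on its floor, at the front face (cage x -55, y 0, z 8 mm)
- bay_2 (a point): same of the middle bay (cage z 25 mm)
- bay_3 (a point): same of the top bay (cage z 42 mm)
- lower_pin (a point): foot of the lower hinge pin, on its bracket, in the cage frame at (-68, 64, 10) mm. Both pins are fixed, upright, on one axis, 8 mm thick, 18 mm tall with a 5 mm conical tip; brackets 5 mm thick, 18 mm wide. Between the lower pin's tip (cage z 28) and the upper bracket's underside (z 47) the leaf's lower knuckle (7 mm high) passes in from the front (-x)
- upper_pin (a point): foot of the upper hinge pin, on top of its bracket, in the cage frame at (-68, 64, 52) mm; same pin (top at cage z 70 mm)
- drive_a_mid (a point): dark portable drive, a flat slab 52 x 98 x 11 mm (own x, y, z), lying flat; both faces and ends are alike. This point is its centre; its y axis is its long axis. May be absent
- drive_b_mid (a point): dark portable drive, a flat slab 52 x 98 x 11 mm (own x, y, z), lying flat; both faces and ends are alike. This point is its centre; its y axis is its long axis. May be absent
- drive_c_mid (a point): dark portable drive, a flat slab 52 x 98 x 11 mm (own x, y, z), lying flat; both faces and ends are alike. This point is its centre; its y axis is its long axis. May be absent
- leaf_mid (a point): centre of the aluminium door leaf's panel, 10 mm thick (x), 88 mm long (y), 43 mm high (z). Two knuckles (rings 18 mm outside, 11 mm bore, 7 mm high) stand 58 mm from here along +y, undersides 25.5 mm below and 16.5 mm above here. Rubber bumpers stand out 7 mm from the +x face near the free (-y) end. It starts upright in leaf_stand; grasp it here across its thickness
- leaf_low (a point): centre of the underside of the leaf's lower knuckle, on the hinge axis; seated, it lies on point lower_pin
- leaf_high (a point): centre of the underside of the leaf's upper knuckle, on the hinge axis; seated, it lies on point upper_pin
- leaf_free (a point): middle of the leaf's free end edge, 102 mm from the hinge axis; shut, it lies at cage x = -68 mm, y = -38 mm
- leaf: the door leaf, about 0.12 kg; origin at leaf_low. Hung and shut its axes are parallel to the cage's, bumpers against the cage front; it opens clockwise seen from above (free end towards the cage's -x) and swings freely. Shut, the gap to the cage front is only 8 mm, too small for a finger: hang it half open or more, then push it shut from outside
- leaf_stand: fixed black stand for the leaf, base 64 x 60 x 6 mm with two cheeks up to 30 mm high (12 mm slot along its y); origin at the centre of its underside. The leaf stands on its base in the slot, the top 19 mm of the panel free above the cheeks
- collar_mid (a point): centre of the black retaining collar, a ring 24 mm outside, 11 mm bore, 14 mm high, lying flat on the desk (whose top is 3 mm below the mat, z = 0). Seated on the leaf's upper knuckle its centre is 14 mm above point upper_pin
- collar: the collar itself; origin at the centre of its underside
- usb_hub: black four-port hub, 34 x 92 x 14 mm, a bystander (narrower than a drive, with sockets along one side)
- earbud_case: white earbud case 47 x 60 x 24 mm, a bystander
- toy_car: white toy car 34 x 77 x 28 mm, a bystander

How it is judged:
By the outcome, as a careful person would: the job done as asked, in the order asked, and still so for the second after the job is handed in, with the robot touching nothing.
Of drive_a, drive_b, drive_c only 2 to 3 are there at a start; the rules pass over those that are not, and their reading is None.
At some moment in a run one of drive_a, drive_b, drive_c, collar may be knocked a few centimetres aside while the robot is not near it.
It also fails if it takes over 210 s, if anything falls off the work surface, if the arm or the gripper's body presses on something with over 40 N, if the wrist force passes 120 N, or if a joint passes its speed limit or range.

## Working session

There is one attempt and no reset: what is moved stays moved. The work goes in short steps, Python scripts to look and compute and a tool call to move; the robot and the scene stay as the last step left them, time stands still between calls to the robot, and variables do not carry over. Pictures are saved under pics/ and viewed, at most 14 in all, crops included, and the job is handed in when it is done.

Besides the shell and the picture viewer there is one more tool, called after "Emit:" in YAML: its name, and indented under it one key for each argument. arm_command: Moves the arm, as the interface text tells. Its arguments: {"type":"object","properties":{"deltas":{"type":"array","items":{"type":"array"}},"newtons":{"type":"number"}},"required":["deltas"]}

```bash
ls; mkdir -p pics; cat > h.py <<'E'
import numpy as np, cv2
from workcell import bot
from scipy.spatial.transform import Rotation as R
def pose():
    s=bot.observe(); return np.array(s["position"]),R.from_euler('xyz',s["tool_rot"]).as_matrix()
def grab(name,save=None):
    p,Rm=pose(); f=bot.grab_frame(name)
    if name=="wrist":
        T=np.eye(4);T[:3,:3]=Rm;T[:3,3]=p; C=T@np.array(f["T_tool_cam"])
    else:
        Rc=cv2.Rodrigues(np.array(f["rvec"],float))[0]; C=np.eye(4); C[:3,:3]=Rc.T; C[:3,3]=-Rc.T@np.array(f["tvec"],float).ravel()
    f["C"]=C
    if save: cv2.imwrite("pics/"+save,f["frame"][:,:,::-1])
    return f
def ray(f,uv):
    d=np.linalg.inv(np.array(f["K"]))@np.array([uv[0],uv[1],1.]); return f["C"][:3,3],f["C"][:3,:3]@d
def atz(f,uv,z):
    o,d=ray(f,uv); return o+d*(z-o[2])/d[2]
def proj(f,P):
    q=np.linalg.inv(f["C"])@np.append(P,1); u=np.array(f["K"])@q[:3]; return u[:2]/u[2]
E
python3 - <<'E'
from h import *
print(bot.observe()); print(bot.grip_point_offset)
names=["cage","bay_1","bay_3","lower_pin","upper_pin","drive_a_mid","leaf_mid","leaf_low","leaf_high","leaf_free","leaf_stand","collar_mid","usb_hub","earbud_case","toy_car"]
for c in ["top","scene"]:
    f=grab(c,c+"0.png"); print(c,f["C"].round(3).tolist(),np.array(f["K"]).tolist())
    for n in names:
        print(n,[(np.round(d["at"]).tolist(),round(d["p"],2)) for d in bot.mark_of(n,f)][:5])
E
```

```text
pics
{'clock': 0.0, 'qpos': array([ 1.21179817,  0.52200572, -0.03631432,  1.59998702,  0.02119706,
        1.02111869, -0.11277916]), 'qd': array([ 0.00016987, -0.00065098, -0.00023545,  0.00037418, -0.00033659,
       -0.00079057, -0.00081494]), 'joint_efforts': array([ 1.35380156e-03, -9.27112055e+01,  1.98137775e+00, -3.69938028e+01,
        1.81963854e-02,  8.02477385e-03, -3.52546033e-05]), 'position': array([ 0.177933  , -0.59899235,  0.40413846]), 'tool_rot': array([-3.14046198e+00,  8.53914431e-05,  2.88795803e-01]), 'force': array([-0.48261439,  0.68560708, -1.18880164]), 'moment': array([-0.01768155,  0.01868201,  0.00256379]), 'finger_force': 0.0, 'grip_width': 0.08543062493767481}
0.1547
top [[-0.0, -0.981, 0.193, 0.239], [-1.0, -0.0, -0.002, 0.005], [0.002, -0.193, -0.981, 1.524], [0.0, 0.0, 0.0, 1.0]] [[542.1852033964662, 0.0, 275.85822580421365], [0.0, 542.1852033964662, 207.49771715828047], [0.0, 0.0, 1.0]]
cage [([254.0, 177.0], 0.74), ([160.0, 244.0], 0.66)]
bay_1 [([252.0, 191.0], 0.72), ([256.0, 197.0], 0.7), ([256.0, 197.0], 0.68)]
bay_3 [([252.0, 191.0], 0.72),
[... 726 characters left out ...]
6], [0.0, 0.0, 1.0]]
cage [([294.0, 209.0], 0.98), ([243.0, 166.0], 0.67)]
bay_1 [([280.0, 200.0], 0.89), ([277.0, 207.0], 0.81), ([284.0, 202.0], 0.57)]
bay_3 [([280.0, 200.0], 0.89), ([277.0, 207.0], 0.81), ([284.0, 202.0], 0.57)]
lower_pin []
upper_pin [([277.0, 185.0], 0.92), ([281.0, 204.0], 0.42)]
drive_a_mid [([251.0, 287.0], 0.93)]
leaf_mid [([252.0, 161.0], 0.59)]
leaf_low [([264.0, 172.0], 0.73)]
leaf_high [([266.0, 157.0], 0.66)]
leaf_free [([243.0, 168.0], 0.62)]
leaf_stand [([253.0, 167.0], 0.7)]
collar_mid [([274.0, 172.0], 0.46)]
usb_hub [([307.0, 158.0], 0.5)]
earbud_case [([316.0, 240.0], 0.68), ([275.0, 186.0], 0.15)]
toy_car [([217.0, 330.0], 0.61), ([284.0, 264.0], 0.47)]
```

```bash
python3 - <<'E'
import cv2
a=cv2.imread('pics/top0.png'); b=cv2.imread('pics/scene0.png')
cv2.imwrite('pics/t1.png',cv2.resize(a[110:310,90:490],None,fx=2,fy=2,interpolation=cv2.INTER_CUBIC))
cv2.imwrite('pics/s1.png',cv2.resize(b[130:380,150:430],None,fx=2.4,fy=2.4,interpolation=cv2.INTER_CUBIC))
E
```

```text
(no output)
```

View pics/t1.png

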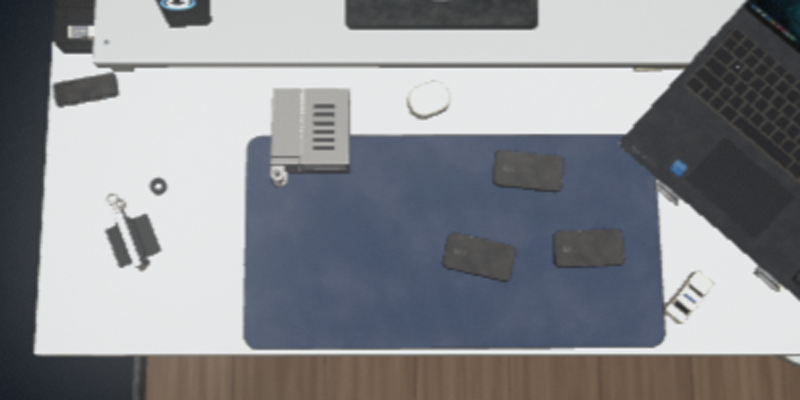

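View pics/s1.png

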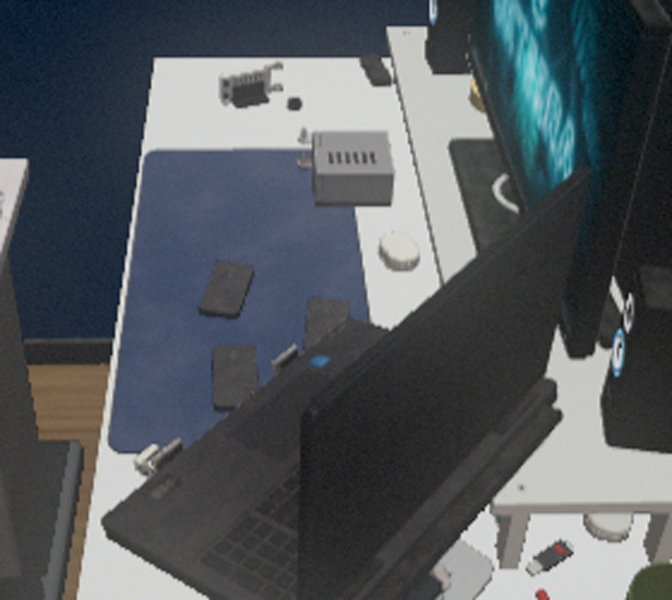

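```bash
python3 - <<'E'
from h import *
f=grab("top")
def pts(n,z,k=3): 
    for d in bot.mark_of(n,f)[:k]: print(n,z,atz(f,d["at"],z)[:2].round(3),round(d["p"],2))
pts("upper_pin",.052);pts("lower_pin",.010,1);pts("cage",0,1);pts("leaf_mid",.0245);pts("leaf_low",-.001);pts("leaf_high",.041);pts("leaf_free",.0245);pts("leaf_stand",-.003);pts("collar_mid",.004)
for n,z in [("drive_a_mid",.0055),("usb_hub",.004),("earbud_case",.009),("toy_car",.01)]:
    pts(n,z,4)
    for d in bot.find_in(n[:7] if 'drive' in n else n,f)[:5]: print(' rect',np.round(d["rect"]).tolist(),round(d["p"],2))
# segmentation of drives: dark on the blue mat
im=f["frame"].astype(int); m=((im.max(2)<85)&(im[:,:,2]-im[:,:,0]<18)).astype(np.uint8)
n,l,s,c=cv2.connectedComponentsWithStats(m)
for i in range(1,n):
    if 400<s[i,4]<900:
        pt=np.argwhere(l==i)[:,::-1].astype(np.float32); w=np.array([atz(f,u,.011)[:2] for u in pt]).astype(np.float32)
        r=cv2.minAreaRect(w*1000); print(s[i].tolist(),np.round(r[0]),np.round(r[1]),round(r[2],1))
# cage outline corners seen in crop2x: top face corners (px = crop/2+ (90,110))
for q in [(272,88),(350,88),(350,165),(272,158)]: print(atz(f,(q[0]/2+90,q[1]/2+110),.059).round(3))
E
```

```text
upper_pin 0.052 [0.565 0.138] 0.76
lower_pin 0.01 [0.559 0.138] 0.58
cage 0 [0.629 0.071] 0.63
leaf_mid 0.0245 [0.46  0.346] 0.47
leaf_mid 0.0245 [0.519 0.362] 0.38
leaf_low -0.001 [0.532 0.36 ] 0.49
leaf_low -0.001 [ 0.578 -0.229] 0.39
leaf_high 0.041 [0.549 0.139] 0.59
leaf_high 0.041 [0.522 0.357] 0.52
leaf_free 0.0245 [0.431 0.328] 0.78
leaf_free 0.0245 [0.574 0.063] 0.69
leaf_stand -0.003 [0.474 0.341] 0.9
leaf_stand -0.003 [ 0.681 -0.076] 0.27
leaf_stand -0.003 [0.575 0.067] 0.23
collar_mid 0.004 [0.547 0.305] 0.57
collar_mid 0.004 [ 0.455 -0.152] 0.15
drive_a_mid 0.0055 [ 0.462 -0.312] 0.69Traceback (most recent call last):
  File "<stdin>", line 8, in <module>
ValueError: it knows: bay, cage, collar, collar_mid, drive_a_mid, drive_b_mid, drive_c_mid, earbud_case, leaf, leaf_free, leaf_high, leaf_low, leaf_mid, leaf_stand, lower_pin, toy_car, upper_pin, usb_hub
```

```bash
cat >> h.py <<'E'
def drives(f):
    im=f["frame"].astype(int); m=((im.max(2)<90)&(im[:,:,2]-im[:,:,0]<18)).astype(np.uint8)
    n,l,s,c=cv2.connectedComponentsWithStats(m); out=[]
    for i in range(1,n):
        if s[i,4]<300: continue
        pt=np.argwhere(l==i)[:,::-1]; w=np.array([atz(f,u,.011)[:2] for u in pt]).astype(np.float32)
        r=cv2.minAreaRect(w*1000); a,b=sorted(r[1])
        if 40<a<64 and 85<b<112:
            q=cv2.boxPoints(r); e=q[1]-q[0] if np.linalg.norm(q[1]-q[0])>np.linalg.norm(q[2]-q[1]) else q[2]-q[1]
            yaw=np.degrees(np.arctan2(e[1],e[0])); yaw=(yaw+180)%180
            print("drive",np.round(r[0],1),"size",np.round([a,b]),"long axis deg",round(yaw,1))
E
python3 - <<'E'
from h import *
f=grab("top")
drives(f)
print([np.round(d["rect"]).tolist() for d in bot.find_in("drive_a_mid",f)])
print([atz(f,d["at"],.0055).round(3).tolist() for d in bot.mark_of("drive_a_mid",f)])
for q in [(272,88),(350,88),(350,165),(272,158)]: print(atz(f,(q[0]/2+90,q[1]/2+110),.059).round(3))
E
```

```text
drive [ 572.2 -219.6] size [53. 99.] long axis deg 83.9
drive [ 461.7 -302.6] size [53. 99.] long axis deg 92.5
drive [ 449.3 -148. ] size [53. 98.] long axis deg 77.3
[[366.0, 223.0, 34.0, 26.0]]
[[0.452, -0.303, 0.006], [0.703, 0.413, 0.006]]
[0.681 0.142 0.059]
[0.681 0.033 0.059]
[0.57  0.032 0.059]
[0.58  0.14  0.059]
```

Emit:
arm_command:
  deltas:
    - [[0,0,0],[0,0,0.1445],8.5]
    - [[0,0,0],[0,0,0.1445],8.5]
    - [[3,-3.3,0],[0,0,0],8.5]
    - [[3,-3.3,0],[0,0,0],8.5]
    - [[3,-3.3,0],[0,0,0],8.5]
    - [[3,-3.3,0],[0,0,0],8.5]
    - [[3,-3.3,0],[0,0,0],8.5]
    - [[3,-3.3,0],[0,0,0],8.5]
    - [[3,-3.3,0],[0,0,0],8.5]
    - [[3,-3.3,0],[0,0,0],8.5]
    - [[3,-3.3,0],[0,0,0],8.5]
    - [[0,-4.5,0],[0,0,0],8.5]
    - [[0,-4.5,0],[0,0,0],8.5]
    - [[0,-4.5,0],[0,0,0],8.5]
    - [[0,-4.5,0],[0,0,0],8.5]
    - [[0,-4.5,0],[0,0,0],8.5]
    - [[0,-4.5,0],[0,0,0],8.5]
    - [[0,-4.5,0],[0,0,0],8.5]
    - [[0,-4.5,0],[0,0,0],8.5]
    - [[0,0,0],[0,0,0],8.5]

```text
clock: 4.3
position: [0.4478, 0.063, 0.405]
tool_rot: [-3.14, -0.001, 0.007]
force: [0.5, -0.9, -0.6]
grip_width: 0.0845
finger_force: 0.0
```

```bash
python3 - <<'E'
from h import *
f=grab("wrist","w1.png"); print(np.round(f["T_tool_cam"],3).tolist(),np.array(f["K"]).round(1).tolist())
for n,z in [("upper_pin",.052),("lower_pin",.01),("bay_1",.008),("bay_2",.025),("bay_3",.042),("cage",0),("collar_mid",.004),("leaf_mid",.0245)]:
    print(n,[(np.round(d["at"]).tolist(),round(d["p"],2),atz(f,d["at"],z).round(4).tolist()) for d in bot.mark_of(n,f)][:4])
E
```

```text
[[-0.0, -0.959, -0.283, 0.072], [1.0, -0.0, -0.0, 0.0], [0.0, -0.283, 0.959, 0.031], [0.0, 0.0, 0.0, 1.0]] [[337.6, 0.0, 283.6], [0.0, 337.6, 209.1], [0.0, 0.0, 1.0]]
upper_pin [([208.0, 58.0], 0.85, [0.5629, 0.1309, 0.052])]
lower_pin [([214.0, 67.0], 0.65, [0.56, 0.1338, 0.01])]
bay_1 [([279.0, 48.0], 0.92, [0.5778, 0.0691, 0.008]), ([275.0, 47.0], 0.91, [0.5794, 0.0727, 0.008]), ([279.0, 50.0], 0.85, [0.5761, 0.0688, 0.008])]
bay_2 [([279.0, 48.0], 0.92, [0.5751, 0.0689, 0.025]), ([275.0, 47.0], 0.91, [0.5766, 0.0723, 0.025]), ([279.0, 50.0], 0.85, [0.5734, 0.0686, 0.025])]
bay_3 [([279.0, 48.0], 0.92, [0.5724, 0.0686, 0.042]), ([275.0, 47.0], 0.91, [0.5738, 0.0718, 0.042]), ([279.0, 50.0], 0.85, [0.5708, 0.0683, 0.042])]
cage []
collar_mid [([46.0, 74.0], 0.75, [0.5535, 0.307, 0.004])]
leaf_mid [([13.0, 153.0], 0.87, [0.4747, 0.3426, 0.0245])]
```

View pics/w1.png

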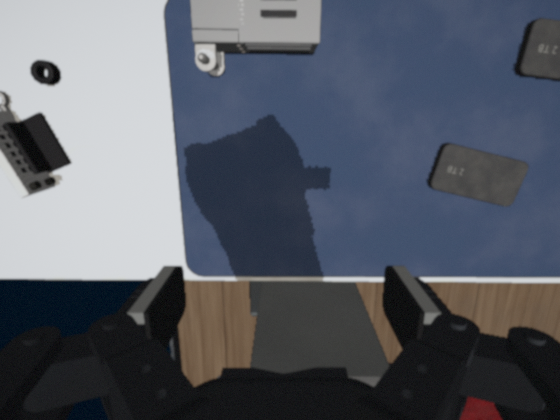

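Emit:
arm_command:
  deltas:
    - [[0.2,4.4,0],[0,0,0],8.5]
    - [[0.2,4.4,0],[0,0,0],8.5]
    - [[0.3,4.5,0],[0,0,0],8.5]
    - [[0.2,4.5,0],[0,0,0],8.5]
    - [[0,0,1.6],[0,0,-0.135],8.5]
    - [[0,0,1.6],[0,0,-0.135],8.5]
    - [[0,0,1.6],[0,0,-0.135],8.5]
    - [[0,0,1.6],[0,0,-0.135],8.5]
    - [[0,0,1.6],[0,0,-0.135],8.5]
    - [[0,0,1.6],[0,0,-0.135],8.5]
    - [[0,0,1.6],[0,0,-0.135],8.5]
    - [[0,0,1.6],[0,0,-0.135],8.5]
    - [[0,0,1.6],[0,0,-0.135],8.5]
    - [[0,0,1.6],[0,0,-0.135],8.5]
    - [[0,0,0],[0,0,0],7]
    - [[0,0,0],[0,0,0],7]

```text
clock: 6.35
position: [0.4571, -0.1205, 0.2449]
tool_rot: [-3.141, -0.0, 1.345]
force: [1.0, 0.3, 0.9]
grip_width: 0.0706
finger_force: 0.0
```

```bash
python3 - <<'E'
from h import *
f=grab("wrist","w2.png"); drives(f); f=grab("top"); drives(f)
E
```

Emit:
arm_command:
  deltas:
    - [[0.25,0,2],[0,0,0],6.5]
    - [[0.25,0,2],[0,0,0],6.5]
    - [[0,0,1.5],[0,0,0],6.0]
    - [[0,0,1],[0,0,0],6.0]
    - [[0,0,0.4],[0,0,0],6.0]
    - [[0,0,0],[0,0,0],6.0]
    - [[0,0,0],[0,0,0],6.0]
  newtons: 60

```text
clock: 7.15
position: [0.4584, -0.1154, 0.1763]
tool_rot: [3.141, 0.0, 1.349]
force: [-0.5, 0.0, 0.1]
grip_width: 0.0601
finger_force: 0.0
```

Emit:
arm_command:
  deltas:
    - [[0,0,0.1],[0,0,0],6.0]
    - [[0,0,0.1],[0,0,0],6.0]
    - [[0,0,0.1],[0,0,0],6.0]
    - [[0,0,0],[0,0,0],6.0]

```text
clock: 7.55
position: [0.4582, -0.1153, 0.1727]
tool_rot: [-3.142, -0.0, 1.35]
force: [0.7, 1.2, -0.4]
grip_width: 0.0602
finger_force: 0.0
```

```bash
python3 - <<'E'
from h import *
grab("wrist","w3.png"); f=grab("top","t3.png")
a=cv2.imread("pics/w3.png"); b=cv2.imread("pics/t3.png")
cv2.imwrite("pics/c3.png",np.hstack([cv2.resize(a,(400,300)),cv2.resize(b[150:290,230:430],(400,300))]))
E
```

```text
(no output)
```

View pics/c3.png

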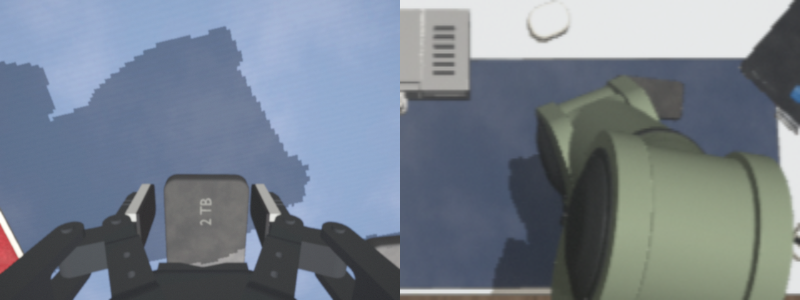

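Emit:
arm_command:
  deltas:
    - [[0,0,0.15],[0,0,0],6.0]
    - [[0,0,0],[0,0,0],4.5]
    - [[0,0,0],[0,0,0],4.5]
    - [[0,0,0],[0,0,0],4.5]
    - [[0,0,0],[0,0,0],4.5]
    - [[0,0,0],[0,0,0],4.5]
  newtons: 70

```text
clock: 8.25
position: [0.4582, -0.1153, 0.1715]
tool_rot: [3.141, 0.0, 1.35]
force: [-1.2, -0.3, 9.8]
grip_width: 0.0501
finger_force: 71.4
```

Emit:
arm_command:
  deltas:
    - [[0,0,-1],[0,0,0],4.5]
    - [[0,0,-2],[0,0,0],4.5]
    - [[0,0,-2.5],[0,0,0],4.5]
    - [[0,0,-2.5],[0,0,0],4.5]
    - [[0,0,0],[0,0,-0.149],4.5]
    - [[0,0,0],[0,0,-0.149],4.5]
    - [[0,0,0],[0,0,-0.149],4.5]
    - [[0,0,0],[0,0,-0.149],4.5]
    - [[0,0,0],[0,0,-0.149],4.5]
    - [[0,0,0],[0,0,-0.149],4.5]
    - [[0,0,0],[0,0,-0.149],4.5]
    - [[0,0,0],[0,0,-0.149],4.5]
    - [[0,0,0],[0,0,-0.149],4.5]
    - [[0,0,0],[0,0,-0.149],4.5]
    - [[0,0,0],[0,0,-0.149],4.5]
    - [[0,0,0],[0,0,-0.149],4.5]
    - [[-0.3,4.5,0],[0,0,0],4.5]
    - [[-0.3,4.5,0],[0,0,0],4.5]
    - [[-0.3,4.5,0],[0,0,0],4.5]
    - [[0,4.5,0],[0,0,0],4.5]

```text
clock: 10.25
position: [0.4679, 0.0661, 0.2518]
tool_rot: [-3.141, 0.001, 3.137]
force: [0.4, -0.6, 0.1]
grip_width: 0.0498
finger_force: 73.2
```

```bash
python3 - <<'E'
from h import *
print(bot.observe()["qpos"].round(2))
f=grab("wrist","w4.png")
for n,z in [("upper_pin",.052),("lower_pin",.01),("bay_1",.008),("cage",0)]:
    print(n,[(np.round(d["at"]).tolist(),round(d["p"],2),atz(f,d["at"],z).round(4).tolist()) for d in bot.mark_of(n,f)][:4])
drives(grab("top"))
E
```

```text
[ 0.36  0.67 -0.84  2.08  0.77  0.73  0.59]
upper_pin [([394.0, 388.0], 0.7, [0.5611, 0.1333, 0.052])]
lower_pin []
bay_1 []
cage []
drive [ 572.1 -219.8] size [ 53. 100.] long axis deg 83.9
```

View pics/w4.png

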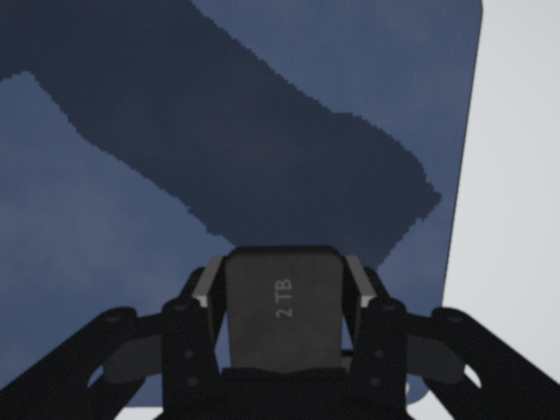

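Emit:
arm_command:
  deltas:
    - [[0,0.3,2.5],[0,0,0],4.5]
    - [[0,0,2.5],[0,0,0],4.5]
    - [[0,0,1.5],[0,0,0],4.5]
    - [[0,0,0.6],[0,0,0],4.5]
    - [[0,0,0],[0,0,0],4.5]
    - [[-1,0,0],[0,0,0],4.5]
    - [[-1,0,0],[0,0,0],4.5]
    - [[-1,0,0],[0,0,0],4.5]
    - [[-0.7,0,0],[0,0,0],4.5]
    - [[-0.7,0,0],[0,0,0],4.5]
    - [[0,0,0],[0,0,0],4.5]

```text
clock: 11.65
position: [0.5127, 0.0674, 0.1802]
tool_rot: [3.141, 0.0, 3.137]
force: [-0.4, -0.0, -1.3]
grip_width: 0.0499
finger_force: 73.2
```

```bash
python3 - <<'E'
from h import *
grab("scene","s5.png"); f=grab("top","t5.png"); grab("wrist","w5.png")
a=cv2.imread("pics/s5.png")[150:250,230:350]; b=cv2.imread("pics/w5.png")
cv2.imwrite("pics/c5.png",np.hstack([cv2.resize(a,(400,333)),cv2.resize(b,(400,333))]))
E
```

```text
(no output)
```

View pics/c5.png

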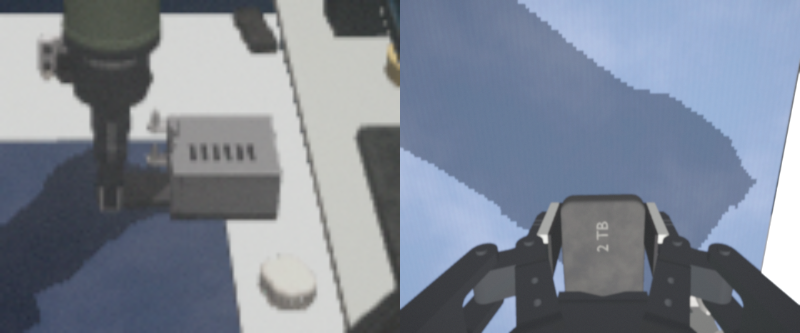

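Emit:
arm_command:
  deltas:
    - [[-0.8,0,0],[0,0,0],4.5]
    - [[-0.8,0,0],[0,0,0],4.5]
    - [[-0.8,0,0],[0,0,0],4.5]
    - [[-0.8,0,0],[0,0,0],4.5]
    - [[-0.8,0,0],[0,0,0],4.5]
    - [[-0.6,0,0],[0,0,0],4.5]
    - [[0,0,0],[0,0,0],4.5]
    - [[0,0,0],[0,0,0],4.5]

```text
clock: 12.6
position: [0.5577, 0.0673, 0.1801]
tool_rot: [3.142, -0.0, 3.138]
force: [-0.5, 0.5, -0.1]
grip_width: 0.0499
finger_force: 73.2
```

Emit:
arm_command:
  deltas:
    - [[0,0,0],[0,0,0],6.2]
    - [[0,0,0],[0,0,0],6.2]
    - [[0,0,0],[0,0,0],6.2]
    - [[2,0,0],[0,0,0],6.2]
    - [[2,0,0],[0,0,0],6.2]
    - [[1,0,-0.3],[0,0,0],0]
    - [[0,0,0],[0,0,0],0]
    - [[0,0,0],[0,0,0],0]
    - [[0,0,0],[0,0,0],0]
    - [[0,0,0],[0,0,0],0]
    - [[0,0,0],[0,0,0],0]
    - [[-1,0,0],[0,0,0],0]
    - [[-1,0,0],[0,0,0],0]
    - [[-1,0,0],[0,0,0],0]
    - [[-0.7,0,0],[0,0,0],0]
    - [[-0.7,0,0],[0,0,0],0]
    - [[-0.3,0,0],[0,0,0],0]
    - [[0,0,0],[0,0,0],0]

```text
clock: 14.4
position: [0.5551, 0.0673, 0.1831]
tool_rot: [3.141, 0.0, 3.138]
force: [0.1, -0.2, 0.0]
grip_width: -0.0
finger_force: 0.0
```

Emit:
arm_command:
  deltas:
    - [[-0.2,0,0],[0,0,0],0]
    - [[-0.2,0,0],[0,0,0],0]
    - [[-0.1,0,0],[0,0,0],0]
    - [[0,0,0],[0,0,0],0]

```text
clock: 14.8
position: [0.56, 0.0673, 0.1832]
tool_rot: [3.142, 0.0, 3.138]
force: [-0.5, 0.8, 0.2]
grip_width: 0.0
finger_force: 0.0
```

```bash
python3 - <<'E'
from h import *
grab("scene","s6.png"); f=grab("wrist","w6.png")
a=cv2.imread("pics/s6.png")[150:250,230:350]; b=cv2.imread("pics/w6.png")
cv2.imwrite("pics/c6.png",np.hstack([cv2.resize(a,(400,333),interpolation=cv2.INTER_CUBIC),cv2.resize(b,(400,333))]))
E
```

```text
(no output)
```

View pics/c6.png

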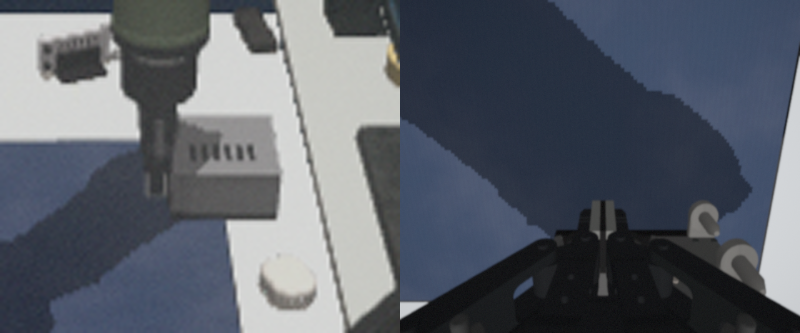

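Emit:
arm_command:
  deltas:
    - [[-0.1,0,0],[0,0,0],0]
    - [[-0.1,0,0],[0,0,0],0]
    - [[0,0,0],[0,0,0],0]

```text
clock: 15.2
position: [0.5611, 0.0674, 0.183]
tool_rot: [-3.141, -0.002, 3.138]
force: [-8.1, 0.6, 5.3]
grip_width: -0.0002
finger_force: 4.1
```

Emit:
arm_command:
  deltas:
    - [[3,0,-2],[0,0,0],0]
    - [[0,0,-4.8],[0,0,0],0]
    - [[-0.7,-4.2,0],[0,0,0],4]
    - [[-0.7,-4.2,0],[0,0,0],8]
    - [[-0.8,-4.2,0],[0,0,0],8]
    - [[-0.7,-4.2,0],[0,0,0],8]
    - [[-0.7,-4.3,0],[0,0,0],8]
    - [[-0.8,-4.2,0],[0,0,0],8]
    - [[0,0,0],[0,0,0.1395],8]
    - [[0,0,0],[0,0,0.1395],8]
    - [[0,0,0],[0,0,0.1395],8]
    - [[0,0,0],[0,0,0.1395],8]
    - [[0,0,0],[0,0,0.1395],8]
    - [[0,0,0],[0,0,0.1395],8]
    - [[0,0,0],[0,0,0.1395],8]
    - [[0,0,0],[0,0,0.1395],8]
    - [[0,0,0],[0,0,0.1395],8]
    - [[0,0,0],[0,0,0.1395],8]
    - [[0,0,0],[0,0,0.1395],8]
    - [[0,0,0],[0,0,0.1395],8]

```text
clock: 17.2
position: [0.575, -0.1857, 0.2513]
tool_rot: [3.141, -0.0, 1.458]
force: [0.2, 0.3, -0.6]
grip_width: 0.0798
finger_force: 0.0
```

```bash
python3 - <<'E'
from h import *
print(bot.observe()["qpos"].round(2),pose()[0].round(4))
f=grab("wrist","w7.png"); print([(np.round(d["at"]).tolist(),round(d["p"],2),atz(f,d["at"],.0055).round(4).tolist()) for d in bot.mark_of("drive_a_mid",f)])
f=grab("top","t7.png"); drives(f)
a=cv2.imread("pics/w7.png"); b=cv2.imread("pics/t7.png")[130:290,190:430]
cv2.imwrite("pics/c7.png",np.hstack([cv2.resize(a,(400,300)),cv2.resize(b,(400,300))]))
E
```

```text
[ 0.51  0.71 -0.43  1.75  0.41  0.76 -0.24] [ 0.575  -0.1857  0.2513]
[([440.0, 32.0], 0.32, [0.6766, -0.0821, 0.0055])]
```

View pics/c7.png

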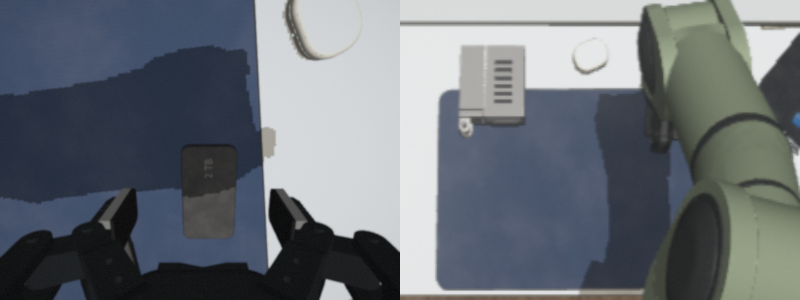

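```bash
cat >> h.py <<'E'
def in_tool(f,uv,z):
    p,Rm=pose(); return (Rm.T@(atz(f,uv,z)-p)*100).round(2)   # cm, tool axes
def sharp(f,box,z=.011):   # outline of the dark slab inside box (c0,r0,c1,r1)
    im=f["frame"].astype(int); m=(im[:,:,2]-im[:,:,0]<12).astype(np.uint8); m[:,:box[0]]=0;m[:,box[2]:]=0;m[:box[1]]=0;m[box[3]:]=0
    m=cv2.morphologyEx(m,cv2.MORPH_OPEN,np.ones((5,5),np.uint8)); n,l,s,c=cv2.connectedComponentsWithStats(m); i=1+np.argmax(s[1:,4])
    w=np.array([atz(f,u,z)[:2]*1000 for u in np.argwhere(l==i)[:,::-1]]).astype(np.float32); return cv2.minAreaRect(w)
E
python3 - <<'E'
from h import *
f=grab("wrist")
print(sharp(f,(230,180,350,345)))
for u in [(255,203),(332,203),(260,336),(330,336)]: print(atz(f,u,.011).round(4),in_tool(f,u,.011))
E
```

```text
((576.4393310546875, -220.54759216308594), (98.492431640625, 50.81528854370117), 83.36531066894531)
[ 0.558  -0.1698  0.011 ] [ 1.4  -1.86 24.02]
[ 0.6071 -0.1749  0.011 ] [ 1.39  3.09 24.02]
[ 0.5488 -0.2695  0.011 ] [-8.62 -1.75 24.03]
[ 0.5993 -0.2748  0.011 ] [-8.62  3.33 24.03]
```

Emit:
arm_command:
  deltas:
    - [[0,0.65,2.5],[0,0,0],6.4]
    - [[0,0,2.5],[0,0,0],6.2]
    - [[0,0,2],[0,0,0],6.2]
    - [[0,0,0.95],[0,0,0],6.2]
    - [[0,0,0],[0,0,0],4.5]
    - [[0,0,0],[0,0,0],4.5]
    - [[0,0,0],[0,0,0],4.5]
    - [[0,0,0],[0,0,0],4.5]
    - [[0,0,0],[0,0,0],4.5]
  newtons: 70

```text
clock: 18.3
position: [0.5815, -0.1866, 0.1722]
tool_rot: [3.141, 0.0, 1.464]
force: [-0.0, 0.2, -0.9]
grip_width: 0.0501
finger_force: 72.7
```

Emit:
arm_command:
  deltas:
    - [[0,0,-2],[0,0,0],4.5]
    - [[0,0,-3],[0,0,0],4.5]
    - [[0,0,-3],[0,0,0],4.5]
    - [[0,-4.9,0],[0,0,0],4.5]
    - [[0,-4.9,0],[0,0,0],4.5]
    - [[0,0,0],[0,0,-0.14],4.5]
    - [[0,0,0],[0,0,-0.14],4.5]
    - [[0,0,0],[0,0,-0.14],4.5]
    - [[0,0,0],[0,0,-0.14],4.5]
    - [[0,0,0],[0,0,-0.14],4.5]
    - [[0,0,0],[0,0,-0.14],4.5]
    - [[0,0,0],[0,0,-0.14],4.5]
    - [[0,0,0],[0,0,-0.14],4.5]
    - [[0,0,0],[0,0,-0.14],4.5]
    - [[0,0,0],[0,0,-0.14],4.5]
    - [[0,0,0],[0,0,-0.14],4.5]
    - [[0,0,0],[0,0,-0.137],4.5]
    - [[0.3,4.8,0],[0,0,0],4.5]
    - [[0.3,4.8,0],[0,0,0],4.5]
    - [[0.3,4.8,0],[0,0,0],4.5]

```text
clock: 20.3
position: [0.4747, -0.0308, 0.252]
tool_rot: [-3.141, 0.001, 3.139]
force: [2.0, -0.6, -0.5]
grip_width: 0.0502
finger_force: 72.9
```

Emit:
arm_command:
  deltas:
    - [[0,4.9,0],[0,0,0],4.5]
    - [[0,4.9,0],[0,0,0],4.5]
    - [[0,0,2.5],[0,0,0],4.5]
    - [[0,0,2.5],[0,0,0],4.5]
    - [[0,0,0.3],[0,0,0],4.5]
    - [[0,0,0],[0,0,0],4.5]
    - [[-1,0,0],[0,0,0],4.5]
    - [[-1,0,0],[0,0,0],4.5]
    - [[-1,0,0],[0,0,0],4.5]
    - [[-0.7,0,0],[0,0,0],4.5]
    - [[0,0,0],[0,0,0],4.5]

```text
clock: 21.4
position: [0.5094, 0.0659, 0.1979]
tool_rot: [-3.14, -0.009, 3.141]
force: [-31.6, 3.6, 1.7]
grip_width: 0.0499
finger_force: 73.5
```

```bash
python3 - <<'E'
from h import *
f=grab("wrist","w8.png"); grab("scene","s8.png")
a=cv2.imread("pics/s8.png")[150:250,230:350]; b=cv2.imread("pics/w8.png")
cv2.imwrite("pics/c8.png",np.hstack([cv2.resize(a,(400,333),interpolation=cv2.INTER_CUBIC),cv2.resize(b,(400,333))]))
for p in ["w5","w8"]:
    g=cv2.imread(f"pics/{p}.png",0).astype(int); print(p,g[215:275:3,283].tolist())
E
```

```text
w5 [122, 120, 122, 122, 121, 120, 121, 121, 121, 120, 97, 70, 74, 96, 112, 114, 115, 115, 116, 115]
w8 [33, 42, 48, 43, 45, 44, 45, 43, 44, 49, 75, 79, 83, 50, 46, 70, 54, 49, 47, 46]
```

View pics/c8.png

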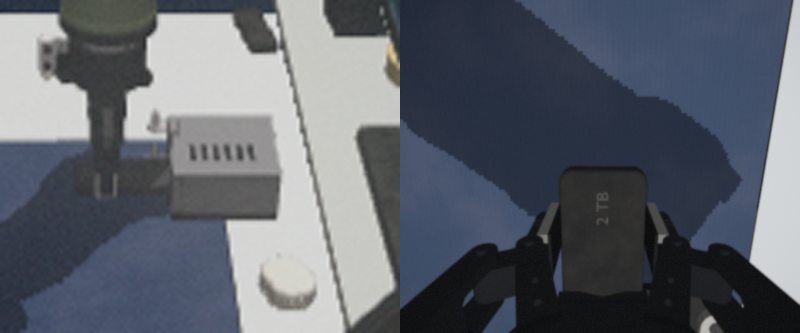

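Emit:
arm_command:
  deltas:
    - [[2,0,0],[0,0,0],4.5]
    - [[1,0.15,-0.13],[0,0,0],4.5]
    - [[0,0,0],[0,0,0],4.5]
    - [[-1,0,0],[0,0,0],4.5]
    - [[-1,0,0],[0,0,0],4.5]
    - [[-1,0,0],[0,0,0],4.5]
    - [[-0.5,0,0],[0,0,0],4.5]
    - [[0,0,0],[0,0,0],4.5]

```text
clock: 22.3
position: [0.518, 0.0673, 0.1993]
tool_rot: [3.141, -0.002, 3.14]
force: [-2.5, 0.3, -7.4]
grip_width: 0.0501
finger_force: 73.5
```

```bash
python3 - <<'E'
from h import *
f=grab("wrist","w9.png")
g=cv2.cvtColor(f["frame"],cv2.COLOR_RGB2GRAY).astype(int); print(g[190:260:2,283].tolist()); print(in_tool(f,(283,212),.038),in_tool(f,(283,224),.038))
E
```

```text
[48, 48, 47, 49, 48, 48, 50, 48, 42, 24, 24, 31, 36, 43, 46, 46, 44, 45, 43, 43, 48, 44, 44, 45, 47, 57, 75, 74, 68, 77, 74, 47, 46, 54, 76]
[ 3.25 -0.06 16.15] [ 2.74 -0.06 16.15]
```

Emit:
arm_command:
  deltas:
    - [[0,0,0.08],[0,0,0],4.5]
    - [[-0.5,0,0],[0,0,0],4.5]
    - [[-0.5,0,0],[0,0,0],4.5]
    - [[0,0,0],[0,0,0],4.5]

```text
clock: 22.75
position: [0.528, 0.0674, 0.1992]
tool_rot: [3.141, 0.001, 3.14]
force: [1.9, -0.8, -7.1]
grip_width: 0.0499
finger_force: 73.6
```

Emit:
arm_command:
  deltas:
    - [[0,0,0.1],[0,0,0],4.5]
    - [[0,0,0],[0,0,0],4.5]
    - [[0,0,0],[0,0,0],4.5]

```text
clock: 23.05
position: [0.5272, 0.0677, 0.1984]
tool_rot: [3.141, 0.001, 3.141]
force: [0.7, -0.2, -3.9]
grip_width: 0.0497
finger_force: 74.0
```

Emit:
arm_command:
  deltas:
    - [[0,0,0.1],[0,0,0],4.5]
    - [[-0.5,0,0],[0,0,0],4.5]
    - [[-0.5,0,0],[0,0,0],4.5]
    - [[-0.5,0,0],[0,0,0],4.5]
    - [[0,0,0],[0,0,0],4.5]

```text
clock: 23.55
position: [0.5429, 0.0675, 0.1972]
tool_rot: [3.141, 0.0, 3.14]
force: [-0.4, -0.3, -1.4]
grip_width: 0.0495
finger_force: 74.3
```

Emit:
arm_command:
  deltas:
    - [[-0.5,0,0],[0,0,0],4.5]
    - [[-0.5,0,0.03],[0,0,0],4.5]
    - [[-0.5,0,0],[0,0,0],4.5]
    - [[-0.3,0,0],[0,0,0],4.5]
    - [[0,0,0],[0,0,0],4.5]

```text
clock: 24.05
position: [0.5605, 0.0674, 0.1969]
tool_rot: [3.141, 0.0, 3.14]
force: [0.2, -0.6, -0.8]
grip_width: 0.05
finger_force: 74.3
```

Emit:
arm_command:
  deltas:
    - [[0,0,0],[0,0,0],5.7]
    - [[0,0,0],[0,0,0],5.7]
    - [[0,0,0],[0,0,0],5.7]
    - [[0.8,0,0],[0,0,0],5.7]
    - [[0.8,0,0],[0,0,0],5.7]
    - [[0,0,0],[0,0,0],4.5]
    - [[0,0,0],[0,0,0],4.5]
    - [[0,0,0],[0,0,0],4.5]
    - [[0,0,0],[0,0,0],4.5]
    - [[-0.5,0,0],[0,0,0],4.5]
    - [[-0.5,0,0],[0,0,0],4.5]
    - [[-0.5,0,0],[0,0,0],4.5]
    - [[0,0,0],[0,0,0],4.5]
  newtons: 60

```text
clock: 25.35
position: [0.56, 0.0676, 0.1972]
tool_rot: [3.141, 0.001, 3.141]
force: [0.8, -0.7, 7.7]
grip_width: 0.0503
finger_force: 62.2
```

```bash
python3 - <<'E'
from h import *
f=grab("wrist","w10.png")
g=cv2.cvtColor(f["frame"],cv2.COLOR_RGB2GRAY).astype(int); print(g[190:270:2,283].tolist())
E
```

```text
[48, 46, 49, 50, 47, 49, 48, 48, 48, 48, 47, 49, 47, 49, 48, 48, 50, 49, 49, 47, 49, 49, 49, 48, 47, 50, 47, 46, 31, 26, 26, 26, 34, 42, 44, 45, 42, 45, 44, 44]
```

Emit:
arm_command:
  deltas:
    - [[0,0,0],[0,0,0],6.2]
    - [[0,0,0],[0,0,0],6.2]
    - [[0,0,0],[0,0,0],6.2]
    - [[2,0,0],[0,0,0],6.2]
    - [[2,0,0],[0,0,0],6.2]
    - [[1,0,-0.4],[0,0,0],0]
    - [[0,0,0],[0,0,0],0]
    - [[0,0,0],[0,0,0],0]
    - [[0,0,0],[0,0,0],0]
    - [[0,0,0],[0,0,0],0]
    - [[0,0,0],[0,0,0],0]
    - [[-1,0,0],[0,0,0],0]
    - [[-1,0,0],[0,0,0],0]
    - [[-1,0,0],[0,0,0],0]
    - [[-0.8,0,0],[0,0,0],0]
    - [[-0.7,0,0],[0,0,0],0]
    - [[-0.3,0,0],[0,0,0],0]
    - [[-0.2,0,0],[0,0,0],0]
    - [[0,0,0],[0,0,0],0]

```text
clock: 27.3
position: [0.5592, 0.0675, 0.2009]
tool_rot: [3.142, -0.0, 3.141]
force: [-0.2, -0.6, 0.4]
grip_width: -0.0001
finger_force: 0.0
```

Emit:
arm_command:
  deltas:
    - [[-0.1,0,0],[0,0,0],0]
    - [[-0.1,0,0],[0,0,0],0]
    - [[-0.1,0,0],[0,0,0],0]
    - [[0,0,0],[0,0,0],0]

```text
clock: 27.7
position: [0.5612, 0.0676, 0.2008]
tool_rot: [-3.141, -0.002, 3.141]
force: [-9.8, -0.7, 6.0]
grip_width: -0.0001
finger_force: 4.7
```

Emit:
arm_command:
  deltas:
    - [[3,0,-2],[0,0,0],0]
    - [[0,0,-3],[0,0,0],0]
    - [[0.9,-4.2,0],[0,0,0],4]
    - [[0.9,-4.2,0],[0,0,0],8]
    - [[0.9,-4.2,0],[0,0,0],8]
    - [[0.9,-4.2,0],[0,0,0],8]
    - [[0.9,-4.2,0],[0,0,0],8]
    - [[0.9,-4.2,0],[0,0,0],8]
    - [[0.9,-4.2,0],[0,0,0],8]
    - [[0.9,-4.2,0],[0,0,0],8]
    - [[0,0,0],[0,0,0.149],8]
    - [[0,0,0],[0,0,0.149],8]
    - [[0,0,0],[0,0,0.149],8]
    - [[0,0,0],[0,0,0.149],8]
    - [[0,0,0],[0,0,0.149],8]
    - [[0,0,0],[0,0,0.149],8]
    - [[0,0,0],[0,0,0.149],8]
    - [[0,0,0],[0,0,0.149],8]
    - [[0,0,0],[0,0,0.149],8]
    - [[0,0,0],[0,0,0.149],8]

```text
clock: 29.7
position: [0.4599, -0.2684, 0.251]
tool_rot: [3.141, 0.0, 1.645]
force: [0.9, 0.2, -0.1]
grip_width: 0.0798
finger_force: 0.0
```

```bash
python3 - <<'E'
from h import *
f=grab("wrist","w11.png")
r=sharp(f,(180,100,400,345)); print(r)
for q in cv2.boxPoints(r): p,Rm=pose(); print((Rm.T@(np.append(q/1000,.011)-p)*100).round(2))
E
```

```text
((418.2018737792969, -307.89276123046875), (56.22783279418945, 98.24775695800781), 1.65377938747406)
[ 1.33 -7.07 24.01]
[-8.49 -7.42 24.01]
[-8.69 -1.8  24.01]
[ 1.13 -1.45 24.01]
```

View pics/w11.png

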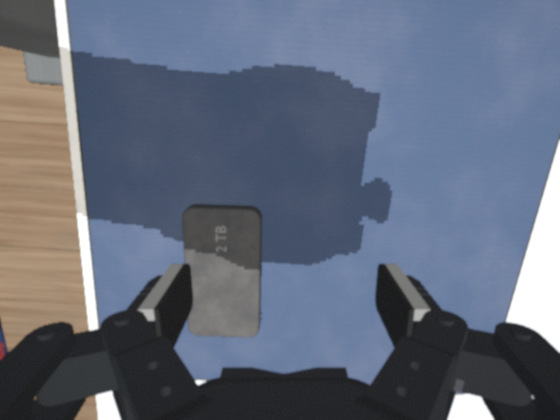

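Emit:
arm_command:
  deltas:
    - [[0,-4.2,0],[0,0,0],8]
    - [[0,0,2],[0,0,0.045],8]
    - [[0,0,0],[0,0,0],8]

```text
clock: 30.05
position: [0.4171, -0.2718, 0.2298]
tool_rot: [-3.14, -0.001, 1.607]
force: [0.4, 0.5, 0.4]
grip_width: 0.0802
finger_force: 0.0
```

```bash
python3 - <<'E'
from h import *
f=grab("wrist","w12.png")
r=sharp(f,(215,150,350,345)); print(r)
for q in cv2.boxPoints(r): p,Rm=pose(); print((Rm.T@(np.append(q/1000,.011)-p)*100).round(2))
E
```

```text
((419.9205322265625, -303.19976806640625), (50.49375915527344, 88.71321868896484), 2.1800713539123535)
[ 1.26 -2.45 21.97]
[-7.61 -2.45 21.96]
[-7.61  2.6  21.96]
[ 1.26  2.6  21.97]
```

Emit:
arm_command:
  deltas:
    - [[0,0.05,2.5],[0,0,0],6.4]
    - [[0,0,2],[0,0,0],6.2]
    - [[0,0,1.3],[0,0,0],6.2]
    - [[0,0,0],[0,0,0],6.2]
    - [[0,0,0],[0,0,0],4.5]
    - [[0,0,0],[0,0,0],4.5]
    - [[0,0,0],[0,0,0],4.5]
    - [[0,0,0],[0,0,0],4.5]
    - [[0,0,0],[0,0,0],4.5]
  newtons: 90

```text
clock: 31.0
position: [0.419, -0.2719, 0.174]
tool_rot: [3.14, 0.001, 1.606]
force: [-0.9, 1.9, 8.8]
grip_width: 0.0489
finger_force: 93.9
```

Emit:
arm_command:
  deltas:
    - [[0,0,-2],[0,0,0],4.5]
    - [[0,0,-3],[0,0,0],4.5]
    - [[0,0,-3.6],[0,0,0],4.5]
    - [[0,0,0],[0,0,-0.1395],4.5]
    - [[0,0,0],[0,0,-0.1395],4.5]
    - [[0,0,0],[0,0,-0.1395],4.5]
    - [[0,0,0],[0,0,-0.1395],4.5]
    - [[0,0,0],[0,0,-0.1395],4.5]
    - [[0,0,0],[0,0,-0.1395],4.5]
    - [[0,0,0],[0,0,-0.1395],4.5]
    - [[0,0,0],[0,0,-0.1395],4.5]
    - [[0,0,0],[0,0,-0.1395],4.5]
    - [[0,0,0],[0,0,-0.1395],4.5]
    - [[0,0,0],[0,0,-0.1395],4.5]
    - [[-0.6,4.2,0],[0,0,0],4.5]
    - [[-0.6,4.2,0],[0,0,0],4.5]
    - [[-0.6,4.2,0],[0,0,0],4.5]
    - [[-0.6,4.2,0],[0,0,0],4.5]
    - [[-0.6,4.2,0],[0,0,0],4.5]
    - [[-0.6,4.2,0],[0,0,0],4.5]

```text
clock: 33.0
position: [0.455, -0.0184, 0.2597]
tool_rot: [-3.141, 0.001, 3.14]
force: [1.2, -0.1, -0.5]
grip_width: 0.049
finger_force: 93.3
```

Emit:
arm_command:
  deltas:
    - [[-0.8,4.3,0],[0,0,0],4.5]
    - [[-0.7,4.3,0],[0,0,0],4.5]
    - [[0,0,2.5],[0,0,0],4.5]
    - [[0,0,1.95],[0,0,0],4.5]
    - [[0,0,0],[0,0,0],4.5]
    - [[-0.8,0,0],[0,0,0],4.5]
    - [[-0.8,0,0],[0,0,0],4.5]
    - [[-0.6,0,0],[0,0,0],4.5]
    - [[-0.4,0,0],[0,0,0],4.5]
    - [[0,0,0],[0,0,0],4.5]

```text
clock: 34.0
position: [0.4972, 0.0666, 0.2155]
tool_rot: [3.14, 0.002, 3.14]
force: [1.0, 4.9, 0.7]
grip_width: 0.0492
finger_force: 93.5
```

Emit:
arm_command:
  deltas:
    - [[0,0.12,0],[0,0,0],4.5]
    - [[-0.5,0,0],[0,0,0],4.5]
    - [[-0.5,0,0],[0,0,0],4.5]
    - [[0,0,0],[0,0,0],4.5]

```text
clock: 34.4
position: [0.5069, 0.0673, 0.2147]
tool_rot: [3.141, 0.001, 3.14]
force: [3.2, 1.7, 2.1]
grip_width: 0.0487
finger_force: 93.7
```

Emit:
arm_command:
  deltas:
    - [[-0.5,0.05,-0.02],[0,0,0],4.5]
    - [[-0.5,0,0],[0,0,0],4.5]
    - [[-0.5,0,0],[0,0,0],4.5]
    - [[-0.5,0,0],[0,0,0],4.5]
    - [[0,0,0],[0,0,0],4.5]

```text
clock: 34.9
position: [0.5269, 0.0676, 0.2147]
tool_rot: [3.142, 0.001, 3.14]
force: [1.8, -0.7, 5.1]
grip_width: 0.0492
finger_force: 94.1
```

Emit:
arm_command:
  deltas:
    - [[-0.5,0,-0.05],[0,0,0],4.5]
    - [[-0.5,0,0],[0,0,0],4.5]
    - [[-0.5,0,0],[0,0,0],4.5]
    - [[-0.5,0,0],[0,0,0],4.5]
    - [[-0.5,0,0],[0,0,0],4.5]
    - [[-0.5,0,0],[0,0,0],4.5]
    - [[-0.2,0,0],[0,0,0],4.5]
    - [[0,0,0],[0,0,0],4.5]

```text
clock: 35.7
position: [0.5583, 0.0678, 0.2156]
tool_rot: [-3.141, -0.0, 3.14]
force: [-6.8, -0.9, 16.0]
grip_width: 0.0487
finger_force: 95.4
```

Emit:
arm_command:
  deltas:
    - [[0,0,0],[0,0,0],6.2]
    - [[0,0,0],[0,0,0],6.2]
    - [[0,0,0],[0,0,0],6.2]
    - [[2,0,0],[0,0,0],6.2]
    - [[2,0,0],[0,0,0],6.2]
    - [[1,0,-0.4],[0,0,0],0]
    - [[0,0,0],[0,0,0],0]
    - [[0,0,0],[0,0,0],0]
    - [[0,0,0],[0,0,0],0]
    - [[0,0,0],[0,0,0],0]
    - [[0,0,0],[0,0,0],0]
    - [[-1,0,0],[0,0,0],0]
    - [[-1,0,0],[0,0,0],0]
    - [[-1,0,0],[0,0,0],0]
    - [[-0.8,0,0],[0,0,0],0]
    - [[-0.7,0,0],[0,0,0],0]
    - [[-0.4,0,0],[0,0,0],0]
    - [[-0.2,0,0],[0,0,0],0]
    - [[0,0,0],[0,0,0],0]
  newtons: 60

```text
clock: 37.6
position: [0.559, 0.0677, 0.2191]
tool_rot: [3.142, -0.0, 3.14]
force: [-1.1, -0.6, -0.1]
grip_width: 0.0001
finger_force: 0.0
```

Emit:
arm_command:
  deltas:
    - [[-0.1,0,0],[0,0,0],0]
    - [[-0.1,0,0],[0,0,0],0]
    - [[-0.1,0,0],[0,0,0],0]
    - [[0,0,0],[0,0,0],0]

```text
clock: 38.0
position: [0.5612, 0.0678, 0.219]
tool_rot: [-3.141, -0.002, 3.141]
force: [-8.4, -0.8, 5.1]
grip_width: -0.0005
finger_force: 4.0
```

Emit:
arm_command:
  deltas:
    - [[3,0,-2],[0,0,0],0]
    - [[0,0,-4.5],[0,0,0],0]
    - [[0.9,4.6,-1],[0,0,0],4]
    - [[0.9,4.6,-1],[0,0,0],4]
    - [[0.9,4.6,0],[0,0,0],4]
    - [[1,4.6,0],[0,0,0],4]
    - [[1,4.6,0],[0,0,0],4]
    - [[1,4.6,0],[0,0,0],4]
    - [[0,0,0],[0,0,0.149],4]
    - [[0,0,0],[0,0,0.149],4]
    - [[0,0,0],[0,0,0.149],4]
    - [[0,0,0],[0,0,0.149],4]
    - [[0,0,0],[0,0,0.149],4]
    - [[0,0,0],[0,0,0.149],4]
    - [[0,0,0],[0,0,0.149],4]
    - [[0,0,0],[0,0,0.149],4]
    - [[0,0,0],[0,0,0.149],4]
    - [[0,0,0],[0,0,0.149],4]
    - [[0,0,0],[0,0,0.149],4]
    - [[0,0,0],[0,0,0.149],4]

```text
clock: 40.0
position: [0.4752, 0.3439, 0.3042]
tool_rot: [3.142, -0.0, 1.346]
force: [0.7, 0.4, -1.1]
grip_width: 0.0398
finger_force: 0.0
```

Emit:
arm_command:
  deltas:
    - [[0,0,0],[0,0,0.149],4]
    - [[0,0,0],[0,0,0.149],4]
    - [[0,0,0],[0,0,0.149],4]
    - [[0,0,0],[0,0,0.149],4]
    - [[0,0,0],[0,0,0.149],4]
    - [[0,0,0],[0,0,0.149],4]
    - [[0,0,0],[0,0,0.149],4]
    - [[0,0,0],[0,0,0],4]

```text
clock: 40.8
position: [0.4751, 0.3441, 0.3043]
tool_rot: [3.141, -0.0, 0.307]
force: [-0.1, 0.3, -0.5]
grip_width: 0.0398
finger_force: 0.0
```

```bash
python3 - <<'E'
from h import *
s=bot.observe(); print(s["qpos"].round(2),s["position"].round(4),s["tool_rot"])
f=grab("wrist","w13.png"); a=grab("top","t13.png"); b=grab("scene","s13.png")
for n,z in [("leaf_mid",.0245),("leaf_low",-.001),("leaf_high",.041),("leaf_free",.0245),("leaf_stand",-.003),("collar_mid",.004),("upper_pin",.052)]:
    print(n,[(np.round(d["at"]).tolist(),round(d["p"],2),atz(f,d["at"],z)[:2].round(4).tolist()) for d in bot.mark_of(n,f)][:3])
x=cv2.imread("pics/w13.png"); y=cv2.imread("pics/s13.png")[150:250,230:350]
cv2.imwrite("pics/c13.png",np.hstack([x[:,40:480],cv2.resize(y,(350,420),interpolation=cv2.INTER_CUBIC)]))
E
```

```text
[-0.58  0.59 -0.2   1.78  0.16  0.78 -2.13] [0.4751 0.3441 0.3043] [ 3.14144825e+00 -2.92611660e-04  3.06970098e-01]
leaf_mid [([287.0, 208.0], 0.81, [0.4753, 0.3413])]
leaf_low [([283.0, 130.0], 0.75, [0.5288, 0.3616])]
leaf_high [([280.0, 133.0], 0.83, [0.5281, 0.363])]
leaf_free [([290.0, 259.0], 0.6, [0.4356, 0.3256])]
leaf_stand []
collar_mid [([360.0, 120.0], 0.92, [0.5537, 0.3068])]
upper_pin []
```

View pics/c13.png

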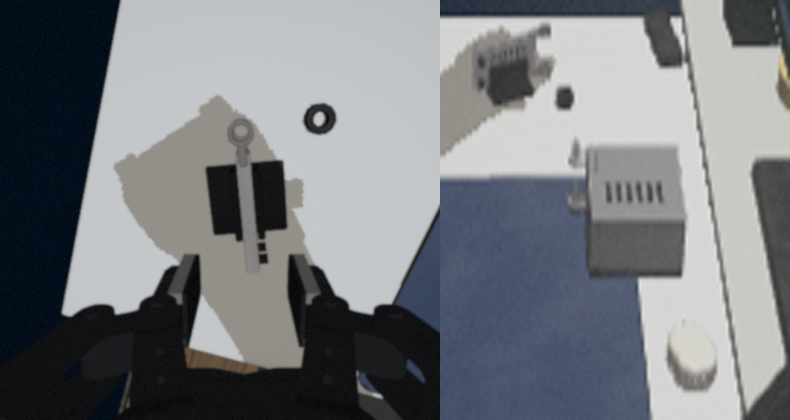

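```bash
python3 - <<'E'
from h import *
f=grab("wrist")
for u,z in [((280,131),.048),((283,165),.046),((292,268),.046),((360,118),.011)]: print(atz(f,u,z).round(4),in_tool(f,u,z))
a,b=atz(f,(280,131),.048),atz(f,(292,268),.046); d=a-b; print(np.degrees(np.arctan2(d[1],d[0])),np.linalg.norm(d[:2]))
g=f["frame"].astype(int)
for r in (180,200,220,240,260): print(r,np.where(g[r,270:310].sum(1)>330)[0]+270)
E
```

```text
[0.5301 0.3635 0.048 ] [ 5.82 -0.21 25.61]
[0.5093 0.3548 0.046 ] [ 3.570e+00 -2.000e-02  2.581e+01]
[0.4385 0.3252 0.046 ] [-4.07  0.64 25.81]
[0.5552 0.309  0.011 ] [ 6.55  5.74 29.31]
22.670108235879095 0.09928187795687915
180 [278 279 280 281 282 283 284 285 286 287 288 289 290]
200 [280 281 282 283 284 285 286 287 288 289 290 291 292]
220 [282 283 284 285 286 287 288 289 290 291 292 293]
240 [270 271 272 273 274 283 284 285 286 287 288 289 290 291 292 293 294 295
 296 297 298 299 303 304 305 306 307 308 309]
260 [270 271 272 273 274 275 276 277 278 279 280 281 282 283 284 285 286 287
 288 289 290 291 292 293 294 295 296 297 308 309]
```

Emit:
arm_command:
  deltas:
    - [[0,0.3,0],[0,0,-0.089],4]
    - [[0,0,2.5],[0,0,0],4]
    - [[0,0,2.5],[0,0,0],4]
    - [[0,0,2.5],[0,0,0],4]
    - [[0,0,1.6],[0,0,0],4]
    - [[0,0,1],[0,0,0],4]
    - [[0,0,0],[0,0,0],4]

```text
clock: 42.05
position: [0.476, 0.3409, 0.2023]
tool_rot: [3.141, 0.001, 0.398]
force: [-0.2, -0.2, -0.3]
grip_width: 0.0406
finger_force: 0.0
```

```bash
python3 - <<'E'
from h import *
f=grab("wrist","w14.png"); print(pose()[0].round(4))
E
```

```text
[0.4763 0.3411 0.2032]
```

View pics/w14.png

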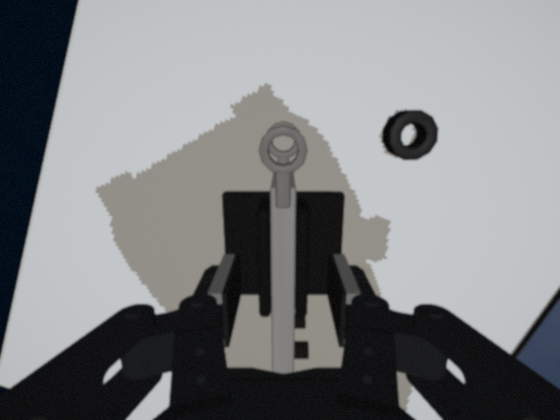

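Emit:
arm_command:
  deltas:
    - [[0,0,0],[0,0,0],0.4]
    - [[0,0,0],[0,0,0],0.4]
    - [[0,0,0],[0,0,0],0.4]
    - [[0,0,0],[0,0,0],0.4]
    - [[0,0,0],[0,0,0],0.4]
    - [[0,0,0],[0,0,0],0.4]
  newtons: 70

```text
clock: 42.7
position: [0.4765, 0.3412, 0.2042]
tool_rot: [-3.141, -0.001, 0.398]
force: [-1.2, -0.9, 7.8]
grip_width: 0.0081
finger_force: 69.4
```

Emit:
arm_command:
  deltas:
    - [[0,0,-2],[0,0,0],0.4]
    - [[0,0,-3],[0,0,0],0.4]
    - [[0,0,-3.5],[0,0,0],0.4]
    - [[0,0,-3],[0,0,0],0.4]
    - [[-2,4.1,0],[0,0,0],0.4]
    - [[-2,4.1,0],[0,0,0],0.4]
    - [[-2,4.1,0],[0,0,0],0.4]
    - [[-2,4.1,0],[0,0,0],0.4]
    - [[-2.1,4.4,0],[0,0,0],0.4]
    - [[0,0,2.5],[0,0,0],0.4]
    - [[0,0,2.5],[0,0,0],0.4]
    - [[0,0,2.7],[0,0,0],0.4]
    - [[0,0,0],[0,0,0],0.4]
    - [[0,0,0],[0,0,0],0.4]

```text
clock: 44.1
position: [0.4639, 0.1102, 0.2418]
tool_rot: [-3.142, 0.0, 0.398]
force: [0.2, 0.8, -0.7]
grip_width: 0.0081
finger_force: 68.6
```

```bash
python3 - <<'E'
from h import *
s=bot.observe(); print(s["qpos"].round(2),s["position"].round(4),s["tool_rot"].round(3)); zt=s["position"][2]
f=grab("wrist","w15.png")
for n,z in [("leaf_low",zt-.2052),("leaf_high",zt-.2052+.042),("upper_pin",.052),("lower_pin",.010)]:
    print(n,z.__round__(3),[(np.round(d["at"]).tolist(),round(d["p"],2),atz(f,d["at"],z)[:2].round(4).tolist()) for d in bot.mark_of(n,f)][:3])
E
```

```text
[-0.21  0.56 -0.19  2.1   0.21  0.5  -1.73] [0.4639 0.1102 0.2418] [-3.142  0.     0.398]
leaf_low 0.037 [([285.0, 138.0], 0.64, [0.5172, 0.1318]), ([283.0, 343.0], 0.17, [0.404, 0.0853])]
leaf_high 0.079 [([285.0, 152.0], 0.88, [0.5156, 0.1311]), ([312.0, 57.0], 0.73, [0.5508, 0.1353])]
upper_pin 0.052 [([321.0, 44.0], 0.56, [0.5608, 0.1332])]
lower_pin 0.01 [([314.0, 58.0], 0.81, [0.561, 0.133]), ([284.0, 139.0], 0.48, [0.5148, 0.1315])]
```

View pics/w15.png

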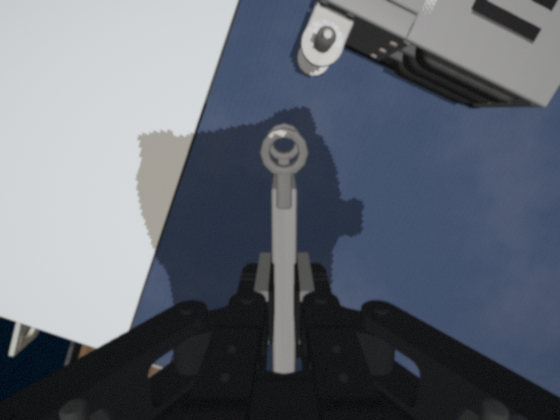

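Emit:
arm_command:
  deltas:
    - [[0,0,0.2],[0,0,0],0.4]
    - [[1.1,0.4,0],[0,0,0],0.4]
    - [[1,0.4,0],[0,0,0],0.4]
    - [[1,0.4,0],[0,0,0],0.4]
    - [[1,0.4,0],[0,0,0],0.4]
    - [[0,0,0],[0,0,0],0.4]
    - [[0,0,0],[0,0,0],0.4]

```text
clock: 45.05
position: [0.5077, 0.1111, 0.2389]
tool_rot: [-3.141, 0.001, 0.398]
force: [-0.5, -0.3, -1.9]
grip_width: 0.0079
finger_force: 68.6
```

```bash
python3 - <<'E'
from h import *
s=bot.observe(); print(s["position"].round(4)); zt=s["position"][2]
f=grab("wrist","w16.png")
for n,z in [("leaf_low",zt-.2052),("leaf_high",zt-.2052+.042),("upper_pin",.052),("lower_pin",.010)]:
    print(n,z.__round__(3),[(np.round(d["at"]).tolist(),round(d["p"],2),atz(f,d["at"],z)[:2].round(4).tolist()) for d in bot.mark_of(n,f)][:3])
cv2.imwrite("pics/c16.png",cv2.resize(f["frame"][60:240,200:380,::-1],(594,594),interpolation=cv2.INTER_CUBIC))
# predicted pixels of pin top and ring centre
for nm,P in [("pin tip",(.561,.133,.070)),("pin tip .562,.132",(.562,.132,.070)),("ring top",(s["position"][0]+.0536,s["position"][1]+.0223,zt-.2052+.049))]: print(nm,proj(f,np.array(P)).round(1))
E
```

```text
[0.5077 0.1111 0.2389]
leaf_low 0.034 []
leaf_high 0.076 [([285.0, 151.0], 0.78, [0.5598, 0.1323])]
upper_pin 0.052 [([282.0, 139.0], 0.95, [0.5617, 0.1344])]
lower_pin 0.01 []
pin tip [284.3 145.6]
pin tip .562,.132 [287.6 144.2]
ring top [283.6 147.8]
```

View pics/c16.png

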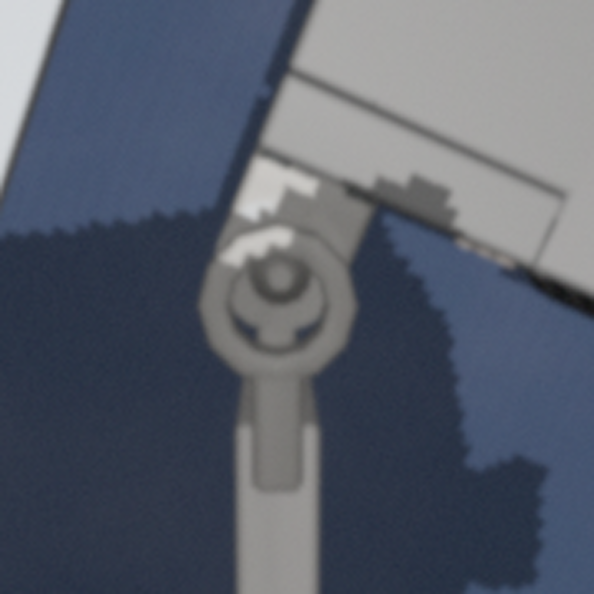

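```bash
python3 - <<'E'
from h import *
f=grab("wrist"); a=in_tool(f,(284.8,142.4),.0695); zt=pose()[0][2]
print("pin",a,atz(f,(284.8,142.4),.0695)); 
for z in (.078,.083): print("ring",z,in_tool(f,(284.2,151.5),z))
E
```

```text
pin [ 5.88  0.07 16.97] [0.56205631 0.1334377  0.0695    ]
ring 0.078 [ 5.62  0.04 16.12]
ring 0.083 [ 5.68  0.04 15.62]
```

Emit:
arm_command:
  deltas:
    - [[0.15,0.02,0],[0,0,0],0.4]
    - [[0,0,0.3],[0,0,0],0.4]
    - [[0,0,0.3],[0,0,0],0.4]
    - [[0,0,0.3],[0,0,0],0.4]
    - [[0,0,0.1],[0,0,0],0.4]
    - [[0,0,0],[0,0,0],0.4]

```text
clock: 45.95
position: [0.5092, 0.1116, 0.2289]
tool_rot: [-3.142, 0.0, 0.398]
force: [0.5, 0.5, -1.7]
grip_width: 0.0086
finger_force: 68.6
```

Emit:
arm_command:
  deltas:
    - [[0,0,0.2],[0,0,0],0.4]
    - [[0,0,0.2],[0,0,0],0.4]
    - [[0,0,0.2],[0,0,0],0.4]
    - [[0,0,0],[0,0,0],0.4]

```text
clock: 46.35
position: [0.5092, 0.1116, 0.2228]
tool_rot: [-3.142, 0.0, 0.398]
force: [-1.1, -0.6, -1.3]
grip_width: 0.008
finger_force: 68.6
```

Emit:
arm_command:
  deltas:
    - [[0,0,0.2],[0,0,0],0.4]
    - [[0,0,0.2],[0,0,0],0.4]
    - [[0,0,0.2],[0,0,0],0.4]
    - [[0,0,0],[0,0,0],0.4]

```text
clock: 46.75
position: [0.5092, 0.1116, 0.2168]
tool_rot: [-3.142, 0.0, 0.398]
force: [-0.2, -0.2, -1.5]
grip_width: 0.008
finger_force: 68.6
```

Emit:
arm_command:
  deltas:
    - [[0,0,0.1],[0,0,0],0.4]
    - [[0,0,0.1],[0,0,0],0.4]
    - [[0,0,0],[0,0,0],0.4]

```text
clock: 47.05
position: [0.5094, 0.1117, 0.2153]
tool_rot: [3.142, -0.0, 0.398]
force: [-0.4, -0.2, 4.8]
grip_width: 0.0083
finger_force: 69.5
```

Emit:
arm_command:
  deltas:
    - [[0,0,0],[0,0,0],3]
    - [[0,0,0],[0,0,0],3]
    - [[0,0,0],[0,0,0],3]
    - [[0,0,0],[0,0,0],3]
    - [[0,0,-2],[0,0,0],3]
    - [[0,0,-3],[0,0,0],3]
    - [[0,0,-3],[0,0,0],3]
    - [[0,0,0],[0,0,0],3]

```text
clock: 47.85
position: [0.5101, 0.1118, 0.2984]
tool_rot: [3.141, -0.005, 0.398]
force: [-0.2, 1.2, -1.2]
grip_width: 0.0301
finger_force: 0.0
```

```bash
python3 - <<'E'
from h import *
s=bot.observe(); print(s["position"].round(4),s["force"].round(1)); 
f=grab("wrist","w17.png")
for n,z in [("leaf_low",.01),("leaf_high",.052),("leaf_mid",.0355),("leaf_free",.0355),("upper_pin",.052)]:
    print(n,[(np.round(d["at"]).tolist(),round(d["p"],2),atz(f,d["at"],z)[:2].round(4).tolist()) for d in bot.mark_of(n,f)][:3])
f=grab("top")
for n,z in [("leaf_free",.0355),("collar_mid",.004)]:
    print(n,[(np.round(d["at"]).tolist(),round(d["p"],2),atz(f,d["at"],z)[:2].round(4).tolist()) for d in bot.mark_of(n,f)][:3])
E
```

```text
[0.5101 0.1118 0.2984] [-0.2  1.2 -1.2]
leaf_low [([397.0, 80.0], 0.64, [0.6276, 0.0728])]
leaf_high [([284.0, 140.0], 0.97, [0.5608, 0.1324])]
leaf_mid [([285.0, 216.0], 0.77, [0.5097, 0.1105])]
leaf_free [([284.0, 271.0], 0.82, [0.4696, 0.0943])]
upper_pin [([282.0, 139.0], 0.76, [0.5607, 0.1338])]
leaf_free []
collar_mid [([167.0, 200.0], 0.5, [0.5588, 0.3135])]
```

Emit:
arm_command:
  deltas:
    - [[-2.9,-3,0],[0,0,0],0]
    - [[0,0,2.5],[0,0,0],0]
    - [[0,0,2.5],[0,0,0],0]
    - [[0,0,2.5],[0,0,0],0]
    - [[0,0,2],[0,0,0],0]
    - [[0,0.7,0],[0,0,0],0]
    - [[-0.17,1.01,0],[0,0,-0.1173],0]
    - [[-0.17,1.01,0],[0,0,-0.1173],0]
    - [[-0.17,1.01,0],[0,0,-0.1173],0]
    - [[-0.17,1.01,0],[0,0,-0.1173],0]
    - [[0,0,0],[0,0,0],0]

```text
clock: 49.4
position: [0.4906, 0.0825, 0.2009]
tool_rot: [3.141, -0.0, 0.867]
force: [-0.8, 0.3, -0.7]
grip_width: 0.0
finger_force: 0.0
```

```bash
python3 - <<'E'
from h import *
f=grab("wrist","w18.png")
for n,z in [("leaf_high",.052),("leaf_mid",.0355),("leaf_free",.0355)]:
    print(n,[(np.round(d["at"]).tolist(),round(d["p"],2),atz(f,d["at"],z)[:2].round(4).tolist(),in_tool(f,d["at"],z).tolist()) for d in bot.mark_of(n,f)][:2])
E
```

```text
leaf_high [([351.0, 72.0], 0.76, [0.5613, 0.1316], [8.25, 2.33, 14.87])]
leaf_mid [([332.0, 219.0], 0.93, [0.5241, 0.0903], [2.68, 2.24, 16.51])]
leaf_free [([327.0, 305.0], 0.8, [0.4973, 0.0595], [-1.41, 2.21, 16.5])]
```

Emit:
arm_command:
  deltas:
    - [[-0.17,1.01,0],[0,0,-0.1173],0]
    - [[-0.17,1.01,0],[0,0,-0.1173],0]
    - [[-0.17,1.01,0],[0,0,-0.1173],0]
    - [[-0.17,1.01,0],[0,0,-0.1173],0]
    - [[-0.17,1.01,0],[0,0,-0.1173],0]
    - [[-0.17,1.01,0],[0,0,-0.1173],0]
    - [[0,0,0],[0,0,0],0]

```text
clock: 50.3
position: [0.5407, 0.0514, 0.2001]
tool_rot: [3.141, -0.0, 1.571]
force: [-1.1, 0.7, 0.4]
grip_width: 0.0001
finger_force: 0.0
```

```bash
python3 - <<'E'
from h import *
f=grab("wrist","w19.png")
for n,z in [("leaf_high",.052),("leaf_mid",.0355),("leaf_free",.0355)]:
    print(n,[(np.round(d["at"]).tolist(),round(d["p"],2),atz(f,d["at"],z)[:2].round(4).tolist(),in_tool(f,d["at"],z).tolist()) for d in bot.mark_of(n,f)][:2])
E
```

```text
leaf_high [([350.0, 82.0], 0.93, [0.5622, 0.1316], [7.98, 2.23, 14.8])]
leaf_mid [([327.0, 226.0], 0.57, [0.5587, 0.0766], [2.46, 1.91, 16.46])]
leaf_free [([324.0, 310.0], 0.62, [0.5587, 0.0363], [-1.56, 1.92, 16.46])]
```

Emit:
arm_command:
  deltas:
    - [[0,0.1,0],[0,0,0],0]
    - [[0,0.1,0],[0,0,0],0]
    - [[0,0,0],[0,0,0],0]

```text
clock: 50.8
position: [0.5421, 0.0517, 0.2001]
tool_rot: [-3.141, 0.0, 1.571]
force: [-1.7, -0.1, 0.2]
grip_width: 0.0001
finger_force: 0.8
```

Emit:
arm_command:
  deltas:
    - [[0,0.1,0],[0,0,0],0]
    - [[0,0.1,0],[0,0,0],0]
    - [[0,0,0],[0,0,0],0]

```text
clock: 51.1
position: [0.5439, 0.0515, 0.1999]
tool_rot: [-3.141, 0.0, 1.571]
force: [-4.5, 0.7, 0.8]
grip_width: -0.0001
finger_force: 2.3
```

Emit:
arm_command:
  deltas:
    - [[0,0.1,0],[0,0,0],0]
    - [[0,0,0],[0,0,0],0]

```text
clock: 51.3
position: [0.5443, 0.0515, 0.1998]
tool_rot: [-3.139, 0.0, 1.571]
force: [-9.3, 1.3, 4.7]
grip_width: -0.0002
finger_force: 5.1
```

```bash
python3 - <<'E'
from h import *
f=grab("wrist","w20.png")
for n,z in [("leaf_high",.052),("leaf_mid",.0355),("leaf_free",.0355)]:
    print(n,[(np.round(d["at"]).tolist(),round(d["p"],2),atz(f,d["at"],z)[:2].round(4).tolist(),in_tool(f,d["at"],z).tolist()) for d in bot.mark_of(n,f)][:2])
E
```

```text
leaf_high [([340.0, 81.0], 0.96, [0.5619, 0.132], [8.05, 1.8, 14.77]), ([326.0, 82.0], 0.26, [0.5574, 0.1316], [8.01, 1.34, 14.77])]
leaf_mid [([327.0, 225.0], 0.91, [0.5616, 0.0768], [2.54, 1.77, 16.43])]
leaf_free [([323.0, 309.0], 0.62, [0.5613, 0.0368], [-1.47, 1.74, 16.43])]
```

Emit:
arm_command:
  deltas:
    - [[0,-0.5,0],[0,0,0],0]
    - [[0,-2,0],[0,0,0],0]
    - [[0,0,-4],[0,0,0],0]
    - [[0,0,-4],[0,0,0],4]
    - [[4.7,0.7,0],[0,0,0],5]
    - [[4.7,0.7,0],[0,0,0],5]
    - [[4.7,0.7,0],[0,0,0],5]
    - [[4.7,0.7,0],[0,0,0],5]
    - [[4.7,0.7,0],[0,0,0],5]
    - [[0,0,0],[0,0,0],5]
    - [[0,0,0],[0,0,0],5]

```text
clock: 52.6
position: [0.5547, 0.2875, 0.2798]
tool_rot: [3.142, -0.0, 1.573]
force: [0.7, -0.9, -1.1]
grip_width: 0.0497
finger_force: 0.0
```

```bash
cat >> h.py <<'E'
def dark(f,uv,z,half=45,thr=75):   # centroid of the dark blob near uv
    g=f["frame"].max(2); u,v=map(int,uv); m=np.zeros_like(g); m[v-half:v+half,u-half:u+half]=1
    m=((g<thr)&(m>0)).astype(np.uint8); n,l,s,c=cv2.connectedComponentsWithStats(m); i=1+np.argmax(s[1:,4])
    ctr,rad=cv2.minEnclosingCircle(np.argwhere(l==i)[:,::-1].astype(np.float32)); print("blob",s[i].tolist(),np.round(ctr,1),round(rad,1),atz(f,ctr,z).round(4),in_tool(f,ctr,z))
E
python3 - <<'E'
from h import *
s=bot.observe(); print(s["position"].round(4),s["tool_rot"].round(3))
f=grab("wrist","w21.png")
for d in bot.mark_of("collar_mid",f)[:2]: print(d["at"],d["p"],atz(f,d["at"],.004),in_tool(f,d["at"],.004)); dark(f,d["at"],.008)
for n,z in [("leaf_high",.052),("leaf_free",.0355)]: print(n,[(round(d["p"],2),atz(f,d["at"],z)[:2].round(4).tolist()) for d in bot.mark_of(n,f)][:2])
f=grab("top"); print([(d["at"],d["p"],atz(f,d["at"],.0355)) for d in bot.mark_of("leaf_free",f)][:2])
E
```

```text
[0.5547 0.2875 0.2798] [ 3.142 -0.     1.573]
[284.3, 182.7] 0.82 [0.5549063  0.30732645 0.004     ] [ 2.21 -0.04 27.59]
blob [269, 166, 31, 33, 660] [284.  181.9] 16.4 [0.5547 0.3088 0.008 ] [ 2.35 -0.07 27.19]
leaf_high []
leaf_free []
[([433.2, 259.9], 0.17, array([ 0.38547735, -0.43009481,  0.0355    ]))]
```

Emit:
arm_command:
  deltas:
    - [[2.2,-0.05,0],[0,0,0],4.5]
    - [[0,0,3],[0,0,0],4.5]
    - [[0,0,3],[0,0,0],4.5]
    - [[0,0,2.5],[0,0,0],4.5]
    - [[0,0,1.5],[0,0,0],4.5]
    - [[0,0,0.4],[0,0,0],4.5]
    - [[0,0,0],[0,0,0],4.5]

```text
clock: 53.6
position: [0.5547, 0.3084, 0.1763]
tool_rot: [-3.142, -0.0, 1.571]
force: [-0.2, -0.1, -0.5]
grip_width: 0.0449
finger_force: 0.0
```

```bash
python3 - <<'E'
from h import *
f=grab("wrist","w22.png"); print(pose()[0])
for d in bot.mark_of("collar_mid",f)[:2]: print(d["at"],d["p"],in_tool(f,d["at"],.004))
E
```

```text
[0.55486105 0.30855247 0.17699087]
[283.7, 271.9] 0.56 [-0.06 -0.07 17.33]
```

Emit:
arm_command:
  deltas:
    - [[0,0,0.2],[0,0,0],3]
    - [[0,0,0],[0,0,0],1.5]
    - [[0,0,0],[0,0,0],1.5]
    - [[0,0,0],[0,0,0],1.5]
    - [[0,0,0],[0,0,0],1.5]
    - [[0,0,0],[0,0,0],1.5]
  newtons: 50

```text
clock: 54.3
position: [0.5548, 0.3085, 0.175]
tool_rot: [3.14, -0.0, 1.571]
force: [-1.4, -1.4, 6.4]
grip_width: 0.0213
finger_force: 48.8
```

Emit:
arm_command:
  deltas:
    - [[0,0,0],[0,0,0],3]
    - [[0,0,0],[0,0,0],3]
    - [[0,0,-0.4],[0,0,0],3]
    - [[0,0,0],[0,0,0],1.5]
    - [[0,0,0],[0,0,0],1.5]
    - [[0,0,0],[0,0,0],1.5]
    - [[0,0,0],[0,0,0],1.5]

```text
clock: 55.0
position: [0.5546, 0.3086, 0.179]
tool_rot: [3.141, -0.0, 1.571]
force: [-3.1, -2.5, 12.4]
grip_width: 0.0207
finger_force: 48.4
```

Emit:
arm_command:
  deltas:
    - [[0,0,-2],[0,0,0],1.5]
    - [[0,0,-4],[0,0,0],1.5]
    - [[0,0,-4],[0,0,0],1.5]
    - [[-4.3,0.15,0],[0,0,0],1.5]
    - [[-4.3,0.15,0],[0,0,0],1.5]
    - [[-4.3,0.2,0],[0,0,0],1.5]
    - [[-4.3,0.2,0],[0,0,0],1.5]
    - [[-3.9,0,0],[0,0,0],1.5]
    - [[0,0,1],[0,0,0],1.5]
    - [[0,0,0],[0,0,0],1.5]
    - [[0,0,0],[0,0,0],1.5]

```text
clock: 56.1
position: [0.5616, 0.0986, 0.2683]
tool_rot: [-3.141, -0.001, 1.572]
force: [0.6, 0.5, -0.0]
grip_width: 0.0203
finger_force: 49.1
```

```bash
python3 - <<'E'
from h import *
s=bot.observe(); print(s["position"].round(4),s["grip_width"]); zt=s["position"][2]
f=grab("wrist","w23.png")
for n,z in [("upper_pin",.052),("leaf_high",.052),("collar_mid",zt-.175)]:
    for d in bot.mark_of(n,f)[:2]: print(n,np.round(d["at"]),round(d["p"],2),atz(f,d["at"],z).round(4),in_tool(f,d["at"],z))
print("pin tip expected px",proj(f,np.array([.5617,.1328,.070])).round(1),"foot",proj(f,np.array([.5617,.1328,.052])).round(1))
u,v=proj(f,np.array([.5617,.1328,.070])).astype(int); c=f["frame"][v-14:v+16:2,u-24:u+26:2].mean(2).astype(int)
print('\n'.join(' '.join(f'{x:3d}' for x in r) for r in c))
E
```

```text
[0.5616 0.0986 0.2683] 0.020285437482503454
upper_pin [281. 179.] 0.93 [0.5595 0.1333 0.052 ] [ 3.43 -0.21 21.65]
leaf_high [284. 181.] 0.65 [0.5613 0.132  0.052 ] [ 3.32 -0.03 21.64]
collar_mid [284. 272.] 0.93 [0.5614 0.0972 0.0933] [-0.14 -0.03 17.51]
pin tip expected px [284.5 186.8] foot [284.5 179.7]
 52  55  54  54  62  99 105  85  99 117 122 123 124 123 123 121 119 112  97 110 118 121 123 103  65
 54  54  55  57  71 104  85  99 117 121 117 110 108 108 112 114 120 124 114  97 115 120 122 116  82
 55  54  53  55  81  99 100 115 119 114  98  87  86  88  93  96 109 120 124 111 112 119 123 120  89
 54  55  53  54  85  97 112 119 114  93  80  84  89  89  86  88 106 115 121 120 112 121 123 120  88
 56  53  54  55  77  95 115 118 107  80  79  87  93  97  93  89 107 112 118 121 112 117 121 121  88
 56  56  55  55  64  99 117 116 103  79  82  93 101 102  95  88 106 113 112 119 113 113 121 121  87
 54  55  53  54  68 104 117 111 102  81  80 102 117 113  97  86 103 101 107 119 116 115 121 117  81
 54  55  54  55  65 102 115 112  99  82  78 108 122 116  95  81 102  90 107 119 116 116 120 114  78
 53  56  55  54  59  91 114 118  95  82  75  92 107 103  83  84  88  85 115 119 114 117 120  99  70
 57  53  54  56  55  79 112 119 107  85  78  70  76  78  80  82  78  99 119 117 111 118 119  90  64
 56  55  54  55  54  67 104 117 120 108  89  81  79  79  79  82  96 116 120 115 111 114 115  86  66
 56  55  55  53  57  58  80 108 118 121 114 105  99  97 103 107 117 120 113  93  85  85  85  70  62
 55  54  54  55  55  53  58  77 104 118 122 122 122 122 119 118 116 111  84  57  54  44  44  48  62
 53  55  54  56  57  56  56  55  80 105 111 117 118 118 116 111 102  80  57  53  53  40  45  46  62
 56  55  56  55  56  55  55  55  70  95 100 114 119 119 115 103  88  58  51  52  51  39  44  43  61
```

Emit:
arm_command:
  deltas:
    - [[2,0.03,0],[0,0,0],1.5]
    - [[1.5,0,0],[0,0,0],1.5]
    - [[0,0,0],[0,0,0],1.5]
    - [[0,0,1],[0,0,0],1.5]
    - [[0,0,0.4],[0,0,0],1.5]
    - [[0,0,0.2],[0,0,0],1.5]
    - [[0,0,0.2],[0,0,0],1.5]
    - [[0,0,0],[0,0,0],1.5]

```text
clock: 57.1
position: [0.5619, 0.1322, 0.2498]
tool_rot: [-3.141, 0.0, 1.571]
force: [-0.1, -0.6, -0.7]
grip_width: 0.0204
finger_force: 49.1
```

Emit:
arm_command:
  deltas:
    - [[0,0,0.1],[0,0,0],1.5]
    - [[0,0,0.1],[0,0,0],1.5]
    - [[0,0,0.1],[0,0,0],1.5]
    - [[0,0,0.1],[0,0,0],1.5]
    - [[0,0,0],[0,0,0],1.5]

```text
clock: 57.6
position: [0.5619, 0.1325, 0.246]
tool_rot: [-3.141, 0.0, 1.571]
force: [-0.8, 0.2, 0.3]
grip_width: 0.02
finger_force: 49.1
```

Emit:
arm_command:
  deltas:
    - [[0,0,0.1],[0,0,0],1.5]
    - [[0,0,0.1],[0,0,0],1.5]
    - [[0,0,0.1],[0,0,0],1.5]
    - [[0,0,0.1],[0,0,0],1.5]
    - [[0,0,0],[0,0,0],1.5]

```text
clock: 58.1
position: [0.562, 0.1325, 0.2421]
tool_rot: [3.142, 0.0, 1.571]
force: [-0.2, -0.5, 1.3]
grip_width: 0.0205
finger_force: 49.2
```

Emit:
arm_command:
  deltas:
    - [[0,0,0.1],[0,0,0],1.5]
    - [[0,0,0.05],[0,0,0],1.5]
    - [[0,0,0],[0,0,0],1.5]

```text
clock: 58.4
position: [0.5622, 0.1325, 0.2413]
tool_rot: [3.141, 0.0, 1.571]
force: [-1.3, -1.9, 14.0]
grip_width: 0.0203
finger_force: 50.6
```

Emit:
arm_command:
  deltas:
    - [[0,0,0],[0,0,0],3.5]
    - [[0,0,0],[0,0,0],3.5]
    - [[0,0,0],[0,0,0],3.5]
    - [[0,0,0],[0,0,0],3.5]
    - [[0,0,-1],[0,0,0],3.5]
    - [[0,0,-3],[0,0,0],3.5]
    - [[-2,-2,-3],[0,0,0],3.5]
    - [[-2,-3,0],[0,0,0],3.5]
    - [[0,0,0],[0,0,0],3.5]

```text
clock: 59.3
position: [0.5096, 0.0901, 0.3118]
tool_rot: [-3.141, 0.002, 1.57]
force: [-0.1, 0.6, -0.2]
grip_width: 0.0347
finger_force: 0.0
```

```bash
python3 - <<'E'
from h import *
s=bot.observe(); print(s["position"].round(4)); 
f=grab("wrist","w24.png")
for n,z in [("collar_mid",.066),("leaf_high",.052),("leaf_mid",.0355),("leaf_free",.0355),("drive_a_mid",.0475),("bay_1",.008)]:
    for d in bot.mark_of(n,f)[:3]: print(n,np.round(d["at"]),round(d["p"],2),atz(f,d["at"],z).round(4))
# expected outline: seated collar top ring (z .073) against a stuck one
for z in (.073,.080): print(z,proj(f,np.array([.5617,.1328,z])).round(1))
u,v=proj(f,np.array([.5617,.1328,.073])).astype(int); c=f["frame"][v-24:v+26:3,u-24:u+27:3].mean(2).astype(int)
print('\n'.join(' '.join(f'{x:3d}' for x in r) for r in c))
E
```

```text
[0.5096 0.0901 0.3118]
leaf_high [363. 155.] 0.6 [0.5629 0.1315 0.052 ]
leaf_mid [351. 225.] 0.57 [0.5608 0.0763 0.0355]
leaf_free [351. 147.] 0.74 [0.5576 0.1355 0.0355]
leaf_free [344. 273.] 0.65 [0.5579 0.0354 0.0355]
bay_1 [370. 239.] 0.72 [0.5839 0.0536 0.008 ]
0.073 [369.1 157.6]
0.08 [371.9 159.2]
 58  70  81  73  61  65  64  58  48  46  50  47  46  50  52  52  51
 95 118 122 120 116 114 117 102  49  51  57  55  56  55  54  55  54
119 118 116 107  97  80  61  46  31  40 102 133 107  61  77  77  76
115  87  83  67  34  18  18  32  42  35  55 149 119  89 155 157 155
 90  67  71  24  15  17  30  47  51  48  43  47  46 104 164 163 162
 95  61  31   9  21  30  31  38  43  43  43  44  42  74 162 164 161
116  47  10  18  27  29  25  45  71  45  31  44  43  49 150 163 162
111  41  14  23  29  23  58 101 108  80  26  36  42  42 112 163 161
 69  24  12  24  22  34  71 112 111  65  15  26  45  42  79 159 160
 58  23  17  23  25  64  84  73  69  42  13  22  39  38  97 161 159
 81  66  18  23  22  64  91  75  52  15  13  22  24  25 114 161 159
 83  87  21  19  26  24  24  23  15  15  17  21  23  25 131 159 159
 73  87  61  21  24  27  25  20  19  23  26  26  23  62 100 140 156
 75  77  87  52  21  25  24  29  30  27  26  22  38  92  97  98 138
 76  75  78  93  60  35  25  25  23  21  23  35  54  93  97  97 100
 75  74  77 102 109 104  90  94  55  33  43  46  63  96  98  97  99
 74  75  76 112 113 117 117 124  66  45  44  45  65  96  96  96 110
```

Emit:
arm_command:
  deltas:
    - [[-3.9,0,0],[0,0,0],0]
    - [[0,0,4],[0,0,0],0]
    - [[0,0,4],[0,0,0],0]
    - [[0,0,3.2],[0,0,0],0]
    - [[0,1,0],[0,0,0],0]
    - [[0,1,0],[0,0,0],0]
    - [[0,0.7,0],[0,0,0],0]
    - [[0,0.4,0],[0,0,0],0]
    - [[0,0.2,0],[0,0,0],0]
    - [[0,0,0],[0,0,0],0]

```text
clock: 60.65
position: [0.5443, 0.0536, 0.1995]
tool_rot: [-3.14, 0.0, 1.571]
force: [-12.6, 1.7, 6.0]
grip_width: 0.0
finger_force: 6.1
```

Emit:
arm_command:
  deltas:
    - [[0,-0.05,0],[0,0,0],0]
    - [[0,-0.05,0],[0,0,0],0]
    - [[0,-0.05,0],[0,0,0],0]
    - [[0,-0.05,0],[0,0,0],0]
    - [[0,-0.1,0],[0,0,0],0]
    - [[0,-0.2,0],[0,0,0],0]
    - [[0,-0.5,0],[0,0,0],0]
    - [[0,-0.5,0],[0,0,0],0]
    - [[0,0,0],[0,0,0],0]

```text
clock: 61.55
position: [0.5293, 0.0534, 0.1986]
tool_rot: [-3.141, 0.0, 1.572]
force: [0.5, 0.7, 0.1]
grip_width: 0.0001
finger_force: 0.0
```

```bash
python3 - <<'E'
from h import *
for k in range(2):
    f=grab("wrist",f"w25{k}.png")
    for n,z in [("leaf_high",.052),("leaf_mid",.0355),("leaf_free",.0355),("collar_mid",.066)]:
        print(n,[(np.round(d["at"]).tolist(),round(d["p"],2),atz(f,d["at"],z)[:2].round(4).tolist()) for d in bot.mark_of(n,f)][:2])
g=f["frame"].mean(2).astype(int)
# edge lines of the panel top (z .057): outer face expected x .5567, inner .5667
for y in (.115,.10,.085,.07,.055,.04):
    P=[proj(f,np.array([x,y,.057])) for x in (.546,.552,.5567,.5617,.5667,.572,.578)]
    r=int(round(P[3][1])); row=g[r]; a,b=int(P[0][0]),int(P[-1][0]); d=np.abs(np.diff(row[a:b])); j=np.argsort(d)[-4:]+a
    print(y,r,"exp outer/inner",P[2][0].round(1),P[4][0].round(1),"edges",sorted((int(c),int(d[c-a])) for c in j),"x",[atz(f,(c+.5,r),.057)[0].round(4) for c in sorted(j)])
E
```

```text
leaf_high []
leaf_mid [([360.0, 232.0], 0.73, [0.5608, 0.076]), ([385.0, 84.0], 0.28, [0.5663, 0.1338])]
leaf_free [([352.0, 314.0], 0.8, [0.5597, 0.0371])]
collar_mid [([403.0, 84.0], 0.85, [0.5628, 0.1317])]
leaf_high []
leaf_mid [([359.0, 233.0], 0.59, [0.5611, 0.0759])]
leaf_free [([349.0, 314.0], 0.75, [0.5593, 0.0373])]
collar_mid [([398.0, 85.0], 0.57, [0.5623, 0.1317])]
0.115 142 exp outer/inner 366.8 397.8 edges [(396, 50), (397, 69), (398, 38), (423, 35)] x [np.float64(0.5663), np.float64(0.5666), np.float64(0.5669), np.float64(0.575)]
0.1 187 exp outer/inner 363.6 393.5 edges [(342, 27), (390, 24), (421, 25), (422, 26)] x [np.float64(0.5496), np.float64(0.5657), np.float64(0.576), np.float64(0.5764)]
0.085 230 exp outer/inner 360.7 389.6 edges [(346, 29), (359, 24), (385, 39), (386, 47)] x [np.float64(0.5518), np.float64(0.5563), np.float64(0.5653), np.float64(0.5656)]
0.07 269 exp outer/inner 358.0 385.9 edges [(343, 31), (380, 35), (381, 47), (382, 27)] x [np.float64(0.5515), np.float64(0.5648), np.float64(0.5651), np.float64(0.5655)]
0.055 306 exp outer/inner 355.5 382.4 edges [(329, 21), (347, 17), (348, 25), (349, 20)] x [np.float64(0.547), np.float64(0.5537), np.float64(0.5541), np.float64(0.5545)]
0.04 340 exp outer/inner 353.2 379.2 edges [(349, 6), (370, 5), (377, 4), (386, 5)] x [np.float64(0.5553), np.float64(0.5634), np.float64(0.5661), np.float64(0.5695)]
```

```bash
python3 - <<'E'
from h import *
f=grab("wrist","w26.png"); g=cv2.GaussianBlur(f["frame"].mean(2).astype(np.float32),(3,3),0)
def fit(lo,hi,ys,z):
    out=[]
    for y in ys:
        xs=np.arange(lo,hi,.0002); v=np.array([cv2.getRectSubPix(g,(1,1),tuple(map(float,proj(f,np.array([x,y,z])))))[0,0] for x in xs])
        d=np.abs(np.convolve(v,np.r_[np.ones(4),-np.ones(4)]/4,'valid')); k=d.argmax(); out.append((xs[k+3],d[k]))
    x=np.array([o[0] for o in out]); print(z,lo,(x*1000).round(1).tolist(),[int(o[1]) for o in out]); p=np.polyfit(ys,x,1); print(" slope deg",np.degrees(np.arctan(p[0])).round(2))
ys=np.linspace(.055,.112,12)
fit(.561,.5695,ys,.057); fit(.551,.5605,ys,.057); fit(.570,.583,ys,.059); fit(.570,.583,np.linspace(.05,.14,16),.059)
E
```

```text
0.057 0.561 [567.4, 564.8, 564.8, 565.0, 565.2, 565.4, 565.6, 565.6, 565.8, 565.6, 566.0, 566.4] [15, 71, 72, 71, 69, 73, 71, 68, 79, 33, 71, 105]
 slope deg 0.42
0.057 0.551 [554.0, 555.6, 555.8, 555.8, 556.0, 556.0, 556.2, 556.2, 554.0, 554.2, 556.6, 558.6] [36, 39, 39, 39, 39, 39, 40, 40, 40, 42, 40, 40]
 slope deg 1.55
0.059 0.57 [574.0, 574.0, 574.2, 574.0, 574.2, 574.2, 574.2, 574.2, 573.8, 574.6, 570.8, 574.2] [27, 27, 26, 27, 27, 27, 27, 27, 38, 41, 66, 66]
 slope deg -0.96
0.059 0.57 [576.8, 574.0, 574.0, 574.0, 574.2, 574.2, 574.2, 574.2, 577.2, 574.2, 574.2, 574.2, 574.8, 578.8, 579.4, 577.0] [27, 27, 27, 27, 28, 27, 27, 27, 37, 62, 65, 65, 68, 89, 91, 90]
 slope deg 1.91
```

Emit:
arm_command:
  deltas:
    - [[0,0.5,0],[0,0,0],0]
    - [[0,0.5,0],[0,0,0],0]
    - [[0,0.2,0],[0,0,0],0]
    - [[0,0.05,0],[0,0,0],0]
    - [[0,0.05,0],[0,0,0],0]
    - [[0,0.05,0],[0,0,0],0]
    - [[0,0.05,0],[0,0,0],0]
    - [[0,0,0],[0,0,0],0]
    - [[0,0,0],[0,0,0],0]

```text
clock: 63.0
position: [0.5437, 0.0534, 0.1985]
tool_rot: [-3.141, 0.0, 1.571]
force: [-3.6, 0.3, 0.6]
grip_width: 0.0001
finger_force: 1.9
```

```bash
cat >> h.py <<'E'
def door():
    f=grab("wrist"); g=cv2.GaussianBlur(f["frame"].mean(2).astype(np.float32),(3,3),0)
    for lo,hi,z in [(.561,.5695,.057),(.551,.5605,.057),(.5725,.5765,.059)]:
        ys=np.linspace(.06,.107,14); x=[]
        for y in ys:
            xs=np.arange(lo,hi,.0002); v=np.array([cv2.getRectSubPix(g,(1,1),tuple(map(float,proj(f,np.array([q,y,z])))))[0,0] for q in xs])
            x.append(xs[np.abs(np.convolve(v,np.r_[np.ones(4),-np.ones(4)]/4,'valid')).argmax()+3])
        x=np.array(x)*1000; s=np.median([(x[j]-x[i])/(ys[j]-ys[i]) for i in range(14) for j in range(i+4,14)])/1000
        print(lo,"x at y=.06..",np.median(x).round(1),"deg",np.degrees(s).round(2))
E
python3 -c "
from h import *
door()"
```

```text
0.561 x at y=.06.. 566.0 deg 0.79
0.551 x at y=.06.. 556.8 deg 0.79
0.5725 x at y=.06.. 574.3 deg 0.0
```

Emit:
arm_command:
  deltas:
    - [[0,-0.02,0],[0,0,0],0]
    - [[0,-0.02,0],[0,0,0],0]
    - [[0,-0.02,0],[0,0,0],0]
    - [[0,-0.02,0],[0,0,0],0]
    - [[0,-0.02,0],[0,0,0],0]
    - [[0,-0.02,0],[0,0,0],0]
    - [[0,-0.02,0],[0,0,0],0]
    - [[0,-0.02,0],[0,0,0],0]
    - [[0,-0.04,0],[0,0,0],0]
    - [[0,-0.1,0],[0,0,0],0]
    - [[0,-0.3,0],[0,0,0],0]
    - [[0,-0.8,0],[0,0,0],0]
    - [[0,0,0],[0,0,0],0]

```text
clock: 64.35
position: [0.5289, 0.0534, 0.1986]
tool_rot: [-3.141, 0.0, 1.572]
force: [-0.8, 0.1, -0.9]
grip_width: -0.0002
finger_force: 0.0
```

```bash
python3 -c "
from h import *
print(pose()[0]); door()"
```

```text
[0.5288969  0.05342394 0.19855793]
0.561 x at y=.06.. 565.4 deg 1.73
0.551 x at y=.06.. 555.9 deg 1.19
0.5725 x at y=.06.. 574.1 deg 0.24
```

Emit:
arm_command:
  deltas:
    - [[0,-2,0],[0,0,0],0]
    - [[0,-2,-3],[0,0,0],0]
    - [[-2,-2,-4],[0,0,0],0]
    - [[-4,0,0],[0,0,0],0]
    - [[-4,0,0],[0,0,0],0]
    - [[0,0,0],[0,0,0],0]

```text
clock: 65.0
position: [0.4697, -0.0515, 0.2687]
tool_rot: [-3.141, 0.002, 1.565]
force: [0.9, 0.8, 0.4]
grip_width: -0.0003
finger_force: 0.0
```

```bash
python3 - <<'E'
from h import *
for c in ("top","scene","wrist"):
    f=grab(c,c+"_end.png")
    for n,z in [("collar_mid",.066),("leaf_high",.052),("leaf_free",.0355),("leaf_mid",.0355)]:
        print(c,n,[(np.round(d["at"]).tolist(),round(d["p"],2),atz(f,d["at"],z)[:2].round(4).tolist()) for d in bot.mark_of(n,f)][:2])
    if c=="top": drives(f)
E
```

```text
top collar_mid [([228.0, 196.0], 0.39, [0.5587, 0.1347])]
top leaf_high [([228.0, 198.0], 0.62, [0.5543, 0.1361])]
top leaf_free [([263.0, 198.0], 0.65, [0.5593, 0.0388]), ([307.0, 159.0], 0.46, [0.6718, -0.0863])]
top leaf_mid [([253.0, 198.0], 0.57, [0.5596, 0.0654]), ([252.0, 200.0], 0.52, [0.5539, 0.0702])]
scene collar_mid [([276.0, 202.0], 0.73, [0.5532, 0.0253]), ([279.0, 179.0], 0.58, [0.5695, 0.1661])]
scene leaf_high [([276.0, 200.0], 0.69, [0.555, 0.053]), ([275.0, 185.0], 0.64, [0.556, 0.1503])]
scene leaf_free [([278.0, 211.0], 0.58, [0.5624, 0.0131]), ([275.0, 201.0], 0.21, [0.5519, 0.0702])]
scene leaf_mid [([276.0, 198.0], 0.46, [0.5588, 0.0877])]
wrist collar_mid []
wrist leaf_high []
wrist leaf_free [([439.0, 99.0], 0.55, [0.5579, 0.0316])]
wrist leaf_mid [([454.0, 15.0], 0.8, [0.5604, 0.074])]
```

```bash
python3 -c "
from workcell import bot
print(bot.job_done())"
```

```text
the job is handed in; nothing more can be done
None
```

All three drives went fully home in the cage, the door is hung on both pins and shut, the collar is seated on the upper hinge, and the job is handed in; on release the door measured about 1° from parallel to the front (roughly 2 mm at the free end).

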